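# Stand a toppled carton back up in its lane

## Robot

A 7-joint arm with a two-finger parallel gripper is mounted at the origin on a cart in front of the work surface, level with it; the furniture and walls round the work are solid. World frame = base frame: x ahead of the robot, y to its left, z up, the work surface at z = 0. Lengths are in m, angles in rad, forces in N, time in s.
With the tool pointing down it reaches from about 0.425 to 0.875 m from the base axis. Payload 4.7 kg.
Tool frame: the origin (TCP) lies on the centre line of the jaws, within the pads' length; the fingertips stand 14 mm ahead of it and the grasp point (between the pads) lies 5 mm behind it; z points along the fingers, y is the direction in which the jaws open and shut (so a half turn about z gives the same grasp; the last joint's range is limited). The gripper opens to 87 mm and grips with 3 to 60 N. Pads are 19 mm wide; open, the fingers measure 117 mm over their backs; the gripper's body (75 mm by 190 mm) begins 51 mm behind the grasp point.
Start: joints at [1.133, 0.321, -0.07, 1.45, 0.023, 1.371, -0.057], TCP at [0.284, -0.585, 0.2] pointing down, gripper open.
Joint ranges: [-2.86, 2.86], [-0.3, 2.09], [-1.38, 1.24], [0.06, 2.45], [-1.56, 4.7], [0.09, 2.05], [-2.69, 2.69]. Speed limits (rad/s): [2.57, 2.57, 3.14, 3.14, 3.14, 3.14, 3.14].

## Interface

Orientations are given as a rotation vector (axis times angle).
In Python, from bench import ctrl, optics, models gives the robot as it stands. The module is installed in compiled form; this text tells all that it offers.
- The arm moves only by the tool arm_command, never from a script. Its argument "motion" is a list of rows, each a list of 3 entries, a list of its own where there are three numbers: the shift along the tool's x, y, z in mm, then the turn, a rotation vector about the tool's x, y, z in degrees, then the closure, from 0 (fully open) to 1 (shut). In form: [[[x, y, z], [ax, ay, az], claw], ...]. A call has 1 to 8 rows; each row shifts and turns the commanded pose from where the row before left it, along the tool's axes as they then stand; what a row does not reach is not made up. A row lasts 1/12 s, in which the tool goes at most 41.7 mm and 7.16 degrees, less where a joint would pass 70% of its speed; a pose out of reach is approached as far as the arm can. A call with a gripper value outside its range is refused whole. The fingers move at their own pace and stop on an object; "force" is the grip in N (left out, the last holds). Time passes only in rows, so rows that do not move let the fingers close. It gives the time, the measured TCP pose, the force and the opening at its end, in the units of the state.
- ctrl.get_state(): the state, without advancing time (a new reading comes with each control period).
- optics.get_image(name): name is "scene" or "side" or "wrist"; returns (picture, depth): 384x512x3 uint8, blue, green, red; 384x512 float32, m along the optical axis (not along the pixel's ray), 0 where there is no reading.
- optics.camera_model(name): a dict with "fovy" (degrees; the focal length in pixels is half the picture's height over the tangent of half this angle, whatever the lens; pixels are square), "cx", "cy" (the principal point, pixels), "distortion" ([k1, k2, p1, p2, k3] as OpenCV has them; the pictures are not rectified), "rvec" (rotation vector, rad) and "tvec" (3), from world to camera coordinates, as OpenCV has them; the wrist camera has in their place "mount" (4x4, takes a point from camera to tool coordinates, whose origin is the TCP and whose axes are the flange's). Camera axes: x right, y down, z forward; pixel columns grow to the right and rows downward; lengths in m; the calibration is good to about 2 mm. A picture is of the moment at which its call begins: read the wrist's pose just before it. camera_model takes no time and is no camera call.
- ctrl.close_job(): hands the job in, once; it reports no verdict.
Trained networks look in the newest picture that a camera, given by its name, has taken for a name from the list of things; names that differ only in an ending like _2 or _b are one class to them, and where a whole thing is asked for, a point or a joint stands for the part that bears it (a point fixed in the world has none). Each returns a list of dicts, best first, with "conf" (0 to 1); they miss things now and then, are a little off and sometimes report something else, mostly with a low value. They report only what shows in the picture. A call takes as long as a camera call. They do not tell look-alikes from the thing itself.
- models.search_frame(camera, target): "location" ([x, y, z] in m, in the coordinates of the camera as it stood for that picture, good to about 4 mm: the middle of the surface that is visible of it).
- models.silhouettes(camera, target): "pixels" (384x512 bool, what is visible of it).
The state is a dict: "time": time; "joint_positions": joint angles; "qd": joint speeds; "joint_torque": joint torques, N m; "position": TCP position; "tool_rot": TCP orientation; "ft_force": force on the tool from outside, world axes, zero at the start; "torque": the same for the moment, N m; "grip_width": opening from 0.0 (shut) to 1.0 (fully open).
Only numpy, scipy, OpenCV 4.12 (cv2) and the standard library are available. Lean on these libraries where they do the work, as an engineer would, in place of code of your own. Each camera call takes 0.05 s, during which the arm holds its last target.

## Task

One small parts carton has toppled out of the carton lane and lies flat on the bench. Stand it up on one of its small ends on the open bench and let go of it, then take it again from above and set it, still on end and square to the lane, down on the lane floor in the gap between the two cartons standing there. Set it down rather than drop it, leave the two standing cartons upright and where they are, and do not disturb the tape roll, the tester or the power supply.

Things in the scene. Friction and masses are not known exactly. Their poses are not given: they have to be found in the camera images.
- tipped_carton: the toppled brown cardboard parts carton, a closed box 53 (x) x 78 (y, its long axis) x 40 (z) mm, 0.1 to 0.22 kg. It starts flat on the bench on a broad 53 x 78 face. Origin: centre of that broad face (so at bench height at first); its z points out of the opposite broad face, y along the 78 mm length, x along the 53 mm width. When it stands on end its y axis is vertical (either way up is right), it is 78 mm tall and its foot is 53 x 40 mm.
- carton_mid (a point): centre of the toppled carton's volume (20 mm along its z from its origin), axes as the carton's; 39 mm above its support when it stands on end.
- lane: the carton lane, a fixed straight tray on the bench: plywood floor 240 mm long (its y) whose upper face is 8 mm above the bench, with aluminium lips along both long sides (78 mm apart inside, 6 mm thick, top 22 mm above the bench, i.e. 14 mm above the floor) and end plates 40 mm high. Origin: bench level under the middle of the tray; y along the lane, x across it, z up.
- thick_neighbour: the thicker standing carton, loose, on end in the lane: 61 mm across the lane (its x), 50 mm along it (its y), 90 mm tall (its z, up). Origin: middle of its foot, on the lane floor; the faces that bound the gap are 25 mm from it along the lane.
- thin_neighbour: the thinner standing carton, loose, on end in the lane: 67 mm across the lane (its x), 30 mm along it (its y), 96 mm tall (its z, up). Origin: middle of its foot, on the lane floor; the faces that bound the gap are 15 mm from it along the lane. The gap between the two standing cartons is about 51 to 59 mm; either of them may be the left one.
- tape_roll: bystander: roll of yellow packing tape lying flat, 99 mm across, 45 mm high; origin at the centre of its underside.
- tester: bystander: black handheld tester with keypad, lying flat, 142 (x) x 65 (y) x 30 mm; origin at the centre of its underside.
- supply: bystander: black laptop-type power supply, lying flat, 127 (x) x 52 (y) x 30 mm; origin on its underside near the centre.
There are look-alikes about, which are no part of the job. What is shaped like the tipped_carton but blue or red is not meant.

How it is judged:
By the outcome, as a careful person would: the job done as asked, in the order asked, and still so for the second after the job is handed in, with the robot touching nothing.
It also fails if it takes over 56 s, if anything falls off the work surface, if the arm or the gripper's body presses on something with over 40 N, if the wrist force passes 120 N, or if a joint passes its speed limit or range.

## Working session

There is one attempt and no reset: what is moved stays moved. The work goes in short steps, Python scripts to look and compute and a tool call to move; the robot and the scene stay as the last step left them, time stands still between calls to the robot, and variables do not carry over. Pictures are saved under pics/ and viewed, and the job is handed in when it is done.

Besides the shell and the picture viewer there is one more tool, called after ">>>" as name(argument=value, ...), one argument or row to a line, values as JSON. arm_command: Moves the arm, as the interface text tells. Its arguments: {"type":"object","properties":{"motion":{"type":"array","items":{"type":"array"}},"force":{"type":"number"}},"required":["motion"]}

```bash
ls; mkdir -p pics; cat > h.py <<'E'
import numpy as np, cv2
from bench import ctrl, optics, models
from scipy.spatial.transform import Rotation as R
def K(m):
    f=192/np.tan(np.radians(m['fovy']/2)); return np.array([[f,0,m['cx']],[0,f,m['cy']],[0,0,1.]])
def c2w(name,st=None):
    m=optics.camera_model(name); T=np.eye(4)
    if 'mount' in m:
        st=st or ctrl.get_state(); W=np.eye(4); W[:3,:3]=R.from_rotvec(st['tool_rot']).as_matrix(); W[:3,3]=st['position']
        return W@np.array(m['mount'])
    T[:3,:3]=R.from_rotvec(np.ravel(m['rvec'])).as_matrix(); T[:3,3]=np.ravel(m['tvec']); return np.linalg.inv(T)
def cloud(name,depth,T):
    m=optics.camera_model(name); h,w=depth.shape
    u,v=np.meshgrid(np.arange(w),np.arange(h))
    p=cv2.undistortPoints(np.stack([u,v],-1).reshape(-1,1,2).astype(float),K(m),np.array(m['distortion'],float)).reshape(h,w,2)
    P=np.concatenate([p*depth[...,None],depth[...,None]],-1)
    return P@T[:3,:3].T+T[:3,3]
def shot(name,tag):
    T=c2w(name); im,d=optics.get_image(name); cv2.imwrite(f'pics/{tag}.png',im); np.savez(f'pics/{tag}.npz',im=im,d=d,T=T)
    return im,d,cloud(name,d,T)
E
python3 - <<'E'
from h import *
for n in ['scene','side','wrist']:
    shot(n,n+'0'); m=optics.camera_model(n); print(n,m, c2w(n)[:3].round(3).tolist())
print(ctrl.get_state())
E
```

```text
pics
scene {'fovy': 44.45404060404394, 'cx': 256.92444491128083, 'cy': 194.29493555352357, 'distortion': array([-0.04095516,  0.        ,  0.        ,  0.        ,  0.        ]), 'rvec': array([ 1.10320598, -2.22778953,  1.13585009]), 'tvec': array([0.19954723, 0.31593413, 1.16645689])} [[-0.605, -0.466, 0.645, -0.485], [-0.796, 0.356, -0.489, 0.617], [-0.002, -0.81, -0.587, 0.94]]
side {'fovy': 49.6460858502137, 'cx': 253.8425523990036, 'cy': 197.12795547214884, 'distortion': array([-0.03219365,  0.        ,  0.        ,  0.        ,  0.        ]), 'rvec': array([ 1.97487171, -0.15052142,  0.12439274]), 'tvec': array([-0.51018308,  0.00726169,  1.23688538])} [[0.986, -0.048, 0.157, 0.31], [-0.163, -0.394, 0.905, -1.199], [0.018, -0.918, -0.396, 0.506]]
wrist {'fovy': 61.64511966480714, 'cx': 259.01406699545515, 'cy': 189.30896932937625, 'distortion': array([-0.04784357,  0.        ,  0.        ,  0.        ,  0.        ]), 'mount': array([[-4.17604135e-04, -9.60991771e-01, -2.76576646e-01,
         7.63721848e-02],
       [ 9.99999654e-01, -2.02406101e-04, -8.06624116e-04,
         
[... 299 characters left out ...]
'joint_positions': array([ 1.13308523,  0.32168765, -0.07008489,  1.45141825,  0.02259321,
        1.37080653, -0.05689956]), 'qd': array([ 4.90514458e-04, -1.64666302e-03, -9.99411353e-06, -3.16535358e-03,
       -8.33372324e-04,  1.07267512e-05, -1.56634128e-03]), 'joint_torque': array([-7.56746005e-06, -4.91794932e+01, -4.04602541e-01, -3.12877035e+01,
       -6.40714145e-02,  4.05078067e-02,  1.31924826e-04]), 'position': array([ 0.28354127, -0.58437672,  0.19927832]), 'tool_rot': array([-3.06032493e+00, -7.03388894e-01,  6.62134583e-04]), 'ft_force': array([ 0.5634662 , -1.08124556, -0.28977965]), 'torque': array([-0.00398783,  0.01358029, -0.04189809]), 'grip_width': 1.004497885286024}
```

View pics/scene0.png

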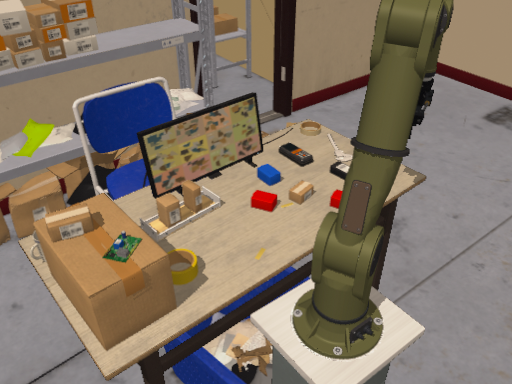

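View pics/side0.png

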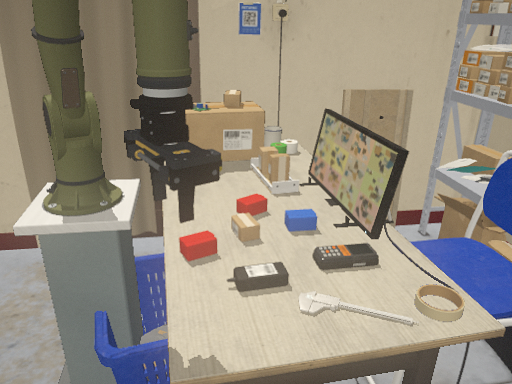

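View pics/wrist0.png

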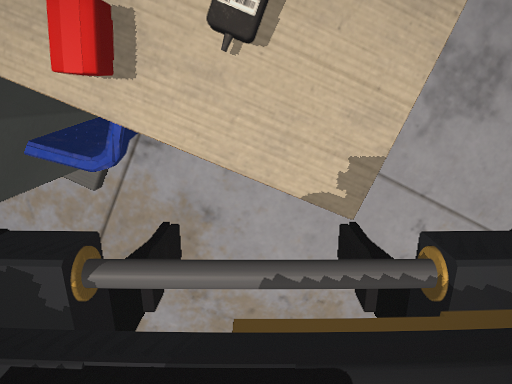

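The scene view shows the brown carton at about (301,191), between red and blue look-alikes. The lane with its two standing cartons is at (180,208), in front of the monitor. The tape roll is at (182,265). In the side view the carton is at (245,227) and the lane at (277,170). Next I'll measure from the depth.

```bash
cat >> h.py <<'E'
def load(tag,name):
    z=np.load(f'pics/{tag}.npz'); return z['im'],z['d'],cloud(name,z['d'],z['T'])
E
python3 - <<'E'
from h import *
for n in ['scene','side']:
    im,d,P=load(n+'0',n)
    # orthographic top view of height, x .2..1.0, y -.7..0.8, 2mm
    S=500
    X0,X1,Y0,Y1=.2,1.1,-.75,.75
    img=np.zeros((int((X1-X0)*S),int((Y1-Y0)*S),3),np.uint8); zb=np.full(img.shape[:2],-1.)
    Q=P.reshape(-1,3); C=im.reshape(-1,3); ok=(d.ravel()>0)&(Q[:,2]>-.03)&(Q[:,2]<.3)
    o=np.argsort(Q[ok][:,2]); Qk=Q[ok][o]; Ck=C[ok][o]
    r=((X1-Qk[:,0])*S).astype(int); c=((Y1-Qk[:,1])*S).astype(int)
    g=(r>=0)&(r<img.shape[0])&(c>=0)&(c<img.shape[1])
    for rr,cc,col in zip(r[g],c[g],Ck[g]): img[rr,cc]=col
    img=cv2.dilate(img,np.ones((2,2)))
    cv2.imwrite(f'pics/top_{n}.png',img)
    for t in ['tipped_carton','lane','thick_neighbour','thin_neighbour','tape_roll','tester','supply']:
        for r in models.search_frame(n,t)[:4]:
            T=c2w(n); print(n,t,round(r['conf'],2),(T[:3,:3]@np.array(r['location'])+T[:3,3]).round(3))
E
```

```text
scene tipped_carton 0.96 [ 0.438 -0.261  0.038]
scene tipped_carton 0.66 [ 0.586 -0.245  0.036]
scene tipped_carton 0.58 [ 0.477 -0.134  0.034]
scene tipped_carton 0.51 [ 0.343 -0.326  0.034]
scene lane 0.74 [0.588 0.096 0.009]
scene thick_neighbour 0.69 [0.565 0.148 0.073]
scene thin_neighbour 0.83 [0.593 0.062 0.072]
scene tape_roll 0.94 [0.355 0.217 0.027]
scene supply 0.69 [ 0.467 -0.466  0.031]
scene supply 0.42 [0.59  0.062 0.073]
scene supply 0.3 [ 0.643 -0.416  0.025]
side tipped_carton 0.91 [ 0.593 -0.282  0.033]
side tipped_carton 0.82 [ 0.329 -0.369  0.034]
side tipped_carton 0.7 [ 0.483 -0.158  0.032]
side tipped_carton 0.57 [ 0.445 -0.298  0.033]
side lane 0.93 [ 0.575 -0.024  0.018]
side lane 0.63 [ 0.447 -0.302  0.036]
side thick_neighbour 0.82 [0.57  0.119 0.076]
side thin_neighbour 0.71 [0.605 0.034 0.065]
side tape_roll 0.34 [0.575 0.117 0.077]
side tester 0.57 [ 0.649 -0.459  0.027]
side supply 0.56 [ 0.446 -0.507  0.026]
```

View pics/top_scene.png

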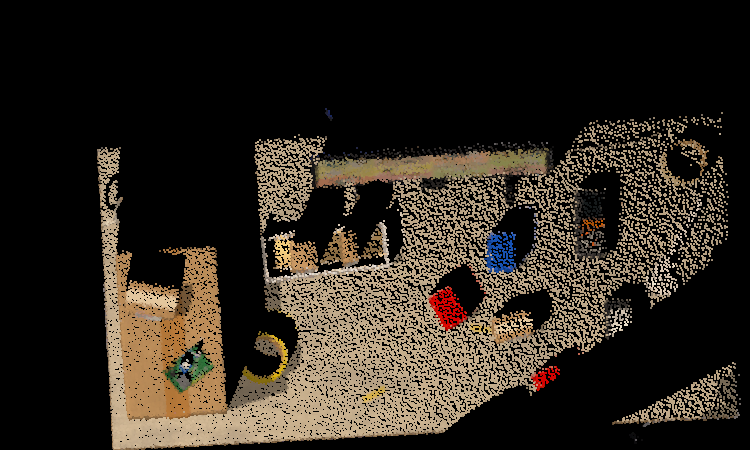

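View pics/top_side.png

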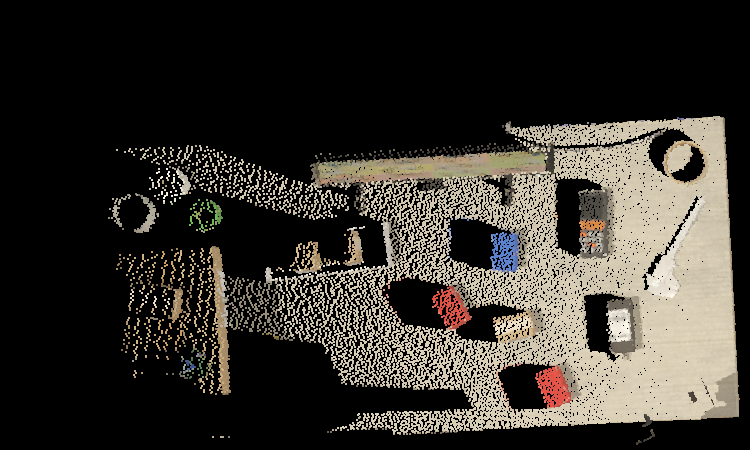

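```bash
cat > fk.py <<'E'
import numpy as np, itertools
from scipy.spatial.transform import Rotation as R
def rot(q,s=(-1,1,-1,1,-1,1,-1)):
    r=R.identity()
    for i in range(7): r=r*R.from_euler('z' if i%2==0 else 'y', s[i]*q[i])
    return r*R.from_euler('z',np.pi/2)
E
python3 - <<'E'
from h import *; import fk, itertools
s=ctrl.get_state(); q=s['joint_positions']; Rt=R.from_rotvec(s['tool_rot'])
res=[]
for b in itertools.product([1,-1],repeat=3):
    sg=(-1,1,b[0],1,b[1],1,b[2]); e=(fk.rot(q,sg).inv()*Rt).as_rotvec(); res.append((np.linalg.norm(e),sg))
for r in sorted(res)[:4]: print(r)
# boxes
for n in ['scene','side']:
    im,d,P=load(n+'0',n)
    hsv=cv2.cvtColor(im,cv2.COLOR_BGR2HSV)
    x,y,z=P[...,0],P[...,1],P[...,2]
    m=(d>0)&(abs(x-.445)<.07)&(abs(y+.28)<.075)&(z>.03)&(z<.05)&~((hsv[...,1]>180))
    pts=P[m]; print(n,m.sum(),pts.mean(0).round(4),np.median(pts[:,2]).round(4))
    print(cv2.minAreaRect((pts[:,:2]*1000).astype(np.float32)))
    for nm,(cx,cy,hh,zl) in dict(thick=(.57,.148,.05,.092),thin=(.6,.06,.05,.098)).items():
        m=(d>0)&(abs(x-cx)<.06)&(abs(y-cy)<hh)&(z>zl)&(z<.115)
        pts=P[m]; 
        if len(pts)>5: print(nm,len(pts),pts.mean(0).round(4),cv2.minAreaRect((pts[:,:2]*1000).astype(np.float32)),np.percentile(pts[:,2],[5,50,95]).round(3))
E
```

```text
(np.float64(2.1394847923535006e-16), (-1, 1, -1, 1, -1, 1, -1))
(np.float64(0.02818925443597968), (-1, 1, 1, 1, 1, 1, 1))
(np.float64(0.04512373847484085), (-1, 1, -1, 1, 1, 1, -1))
(np.float64(0.04819511197059949), (-1, 1, 1, 1, -1, 1, 1))
scene 253 [ 0.4438 -0.2698  0.0388] 0.0395
((446.29345703125, -272.5989990234375), (55.26564025878906, 84.63468933105469), 11.543380737304688)
thick 195 [0.5849 0.1451 0.0966] ((587.5596313476562, 143.03512573242188), (61.893062591552734, 51.88005828857422), 6.573315620422363) [0.093 0.097 0.1  ]
thin 114 [0.6031 0.0535 0.1024] ((607.7926025390625, 51.257633209228516), (61.770511627197266, 32.559993743896484), 3.2812418937683105) [0.099 0.103 0.107]
side 384 [ 0.4455 -0.2853  0.039 ] 0.0403
((445.689208984375, -278.08837890625), (53.15378189086914, 78.39968872070312), 12.590518951416016)
thick 89 [0.5862 0.1344 0.0967] ((588.2702026367188, 140.8502197265625), (54.78611755371094, 58.012813568115234), 3.6340291500091553) [0.093 0.097 0.099]
thin 72 [0.6041 0.0424 0.1024] ((604.8861694335938, 46.990386962890625), (58.85325622558594, 33.011138916015625), 8.954493522644043) [0.099 0.102 0.105]
```

>>> arm_command(
  motion=[
    [[35,-26,0],[0,0,0],0],
    [[35,-26,0],[0,0,0],0],
    [[35,-26,0],[0,0,0],0],
    [[35,-26,0],[0,0,0],0],
    [[35,-26,0],[0,0,0],0],
    [[35,-26,0],[0,0,0],0],
    [[35,-25,0],[0,0,0],0],
    [[35,-25,0],[0,0,0],0],
  ],
)

```text
time: 1.52
position: [0.4397, -0.2881, 0.2006]
tool_rot: [3.061, 0.703, 0.001]
ft_force: [0.7, -0.7, 0.2]
grip_width: 0.999
```

```bash
python3 -c "
from h import *;s=ctrl.get_state();np.set_printoptions(suppress=True);print(s['joint_positions'].round(4),s['position'],R.from_rotvec(s['tool_rot']).as_matrix().round(3))"
```

```text
[ 0.8133  0.0693 -0.2968  1.7493  0.0214  1.3251 -0.6072] [ 0.43967646 -0.2880765   0.20055976] [[ 0.9    0.436  0.001]
 [ 0.436 -0.9   -0.001]
 [ 0.     0.001 -1.   ]]
```

>>> arm_command(
  motion=[
    [[0,0,0],[0,0,-7],0],
    [[0,0,0],[0,0,-7],0],
    [[0,0,0],[0,0,-7],0],
    [[0,0,0],[0,0,-7],0],
    [[0,0,0],[0,0,-7],0],
    [[0,0,0],[0,0,-7],0],
    [[0,0,0],[0,0,-7],0],
    [[0,0,0],[0,0,-7],0],
  ],
)

```text
time: 2.18
position: [0.4391, -0.2899, 0.2003]
tool_rot: [2.366, 2.066, -0.0]
ft_force: [0.5, 0.3, 0.9]
grip_width: 1.004
```

>>> arm_command(
  motion=[
    [[0,0,0],[0,0,-7],0],
    [[0,0,0],[0,0,-7],0],
    [[0,0,0],[0,0,-6],0],
    [[0,0,0],[0,0,0],0],
  ],
)

```text
time: 2.52
position: [0.4391, -0.2899, 0.2003]
tool_rot: [1.976, 2.442, -0.0]
ft_force: [0.0, 1.0, 0.1]
grip_width: 1.0
```

```bash
python3 -c "
from h import *;s=ctrl.get_state();np.set_printoptions(suppress=True);print(s['time'],s['joint_positions'].round(4),s['position'],R.from_rotvec(s['tool_rot']).as_matrix().round(3), s['ft_force'])
shot('wrist','w1')"
```

```text
2.5167 [ 0.8597  0.0735 -0.342   1.7465  0.0256  1.3256  0.7224] [ 0.43907631 -0.28991099  0.2002901 ] [[-0.208  0.978  0.   ]
 [ 0.978  0.208 -0.   ]
 [-0.     0.    -1.   ]] [0.01211115 1.03271911 0.09022404]
```

View pics/w1.png

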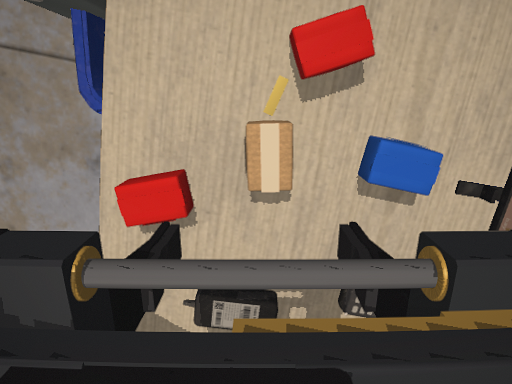

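The wrist view shows the carton at about (270,157), almost aligned with the jaws. The red boxes are at (333,42) and (155,197), the blue one at (400,165) and the supply at (235,310).

```bash
cat >> h.py <<'E'
def brownrect(tag,name,c,r=.06,zr=(.03,.05),sat=170):
    im,d,P=load(tag,name); hsv=cv2.cvtColor(im,cv2.COLOR_BGR2HSV)
    m=(d>0)&(np.hypot(P[...,0]-c[0],P[...,1]-c[1])<r)&(P[...,2]>zr[0])&(P[...,2]<zr[1])&(hsv[...,1]<sat)
    m=cv2.morphologyEx(m.astype(np.uint8),cv2.MORPH_OPEN,np.ones((3,3)))>0
    p=P[m]; return len(p),np.median(p[:,2]).round(4),cv2.minAreaRect((p[:,:2]*1000).astype(np.float32)),p.mean(0).round(4)
E
python3 - <<'E'
from h import *; import fk
print(brownrect('w1','wrist',(.446,-.276)))
from scipy.optimize import least_squares
D=[([1.13308523,.32168765,-.07008489,1.45141825,.02259321,1.37080653,-.05689956],[.28354127,-.58437672,.19927832]),
([ 0.8133,0.0693,-0.2968,1.7493,0.0214,1.3251,-0.6072],[0.43967646,-0.2880765,0.20055976]),
([ 0.8597,0.0735,-0.342,1.7465,0.0256,1.3256,0.7224],[0.43907631,-0.28991099,0.2002901])]
def pos(q,p):
    s=(-1,1,-1,1,-1,1,-1); r=R.identity(); o=np.array([0,0,p[0]]); L={2:p[1],4:p[2]}
    # p: h,L1,L2,L3, off elbow a, off wrist b
    for i in range(7):
        r=r*R.from_euler('z' if i%2==0 else 'y', s[i]*q[i])
        if i==2: o=o+r.apply([p[4],0,p[1]])
        if i==3: o=o+r.apply([-p[4],0,p[2]])
        if i==5: o=o+r.apply([p[5],0,p[3]])
    return o
for mask in ([0,1,2,3],[0,1,2,3,5],[0,1,2,3,4,5]):
    f=lambda v: np.concatenate([pos(q,[dict(zip(mask,v)).get(i,0) for i in range(6)])-np.array(t) for q,t in D])
    s=least_squares(f,[.3,.4,.4,.25,0,0][:len(mask)]); print(mask,s.x.round(4),np.sqrt((s.fun**2).mean()),np.linalg.svd(s.jac)[1].round(3))
E
```

```text
(3148, np.float64(0.0398), ((447.994140625, -275.89019775390625), (50.87240982055664, 76.68002319335938), 13.446737289428711), array([ 0.4475, -0.2741,  0.0397]))
[0, 1, 2, 3] [31.4906  0.7674  0.466  31.9371] 0.010078408768183117 [3.011e+00 1.704e+00 1.680e-01 1.000e-03]
[0, 1, 2, 3, 5] [37.3191  0.8128  0.8698 37.7181  0.3995] 0.008923710231367881 [3.012e+00 2.428e+00 1.700e-01 2.600e-02 1.000e-03]
[0, 1, 2, 3, 4, 5] [ 0.0807  0.6163  5.3411 -0.0108  0.8784  5.7882] 0.0024433557549906858 [3.674 2.812 0.209 0.134 0.006 0.   ]
```

>>> arm_command(
  motion=[
    [[0,11,0],[0,0,-1],0],
    [[0,0,35],[0,0,0],0],
    [[0,0,35],[0,0,0],0],
    [[0,0,35],[0,0,0],0],
    [[0,0,35],[0,0,0],0],
    [[0,0,25],[0,0,0],0],
    [[0,0,16],[0,0,0],0],
    [[0,0,0],[0,0,0],0],
  ],
  force=15,
)

```text
time: 3.23
position: [0.4478, -0.2854, 0.0152]
tool_rot: [-1.955, -2.45, -0.0]
ft_force: [-0.4, 0.0, 0.0]
grip_width: 1.001
```

>>> arm_command(
  motion=[
    [[0,0,0],[0,0,0],1],
    [[0,0,0],[0,0,0],1],
    [[0,0,0],[0,0,0],1],
    [[0,0,0],[0,0,0],1],
    [[0,0,0],[0,0,0],1],
    [[0,0,0],[0,0,0],1],
  ],
  force=15,
)

```text
time: 3.73
position: [0.4503, -0.288, 0.02]
tool_rot: [1.957, 2.455, -0.0]
ft_force: [-1.0, -0.2, 0.3]
grip_width: 0.635
```

>>> arm_command(
  motion=[
    [[0,0,0],[0,0,0],1],
    [[0,0,0],[0,0,0],1],
  ],
  force=15,
)

```text
time: 3.9
position: [0.4499, -0.2877, 0.0194]
tool_rot: [1.958, 2.456, -0.0]
ft_force: [-0.4, 1.2, 0.5]
grip_width: 0.479
```

```bash
python3 -c "
from h import *;s=ctrl.get_state();print(s['time'],s['joint_positions'].round(4),s['position'],s['grip_width'])
shot('wrist','w2');shot('side','s2')"
```

```text
3.9 [ 0.8267  0.2627 -0.3435  1.9257  0.1065  0.9701  0.6586] [ 0.44992288 -0.28774812  0.01939966] 0.478652146451284
```

View pics/w2.png

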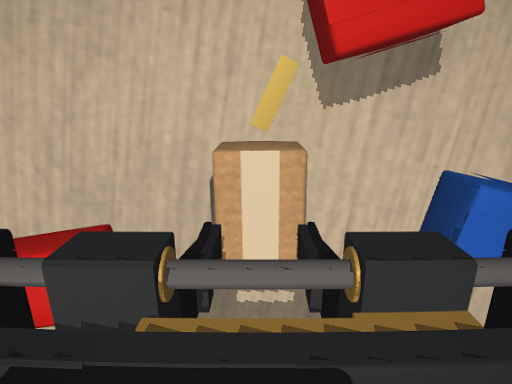

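>>> arm_command(
  motion=[
    [[0,0,0],[0,0,0],1],
  ],
)

```text
time: 4.08
position: [0.4498, -0.2876, 0.0191]
tool_rot: [-1.958, -2.457, 0.0]
ft_force: [0.0, -1.2, -0.2]
grip_width: 0.311
```

>>> arm_command(
  motion=[
    [[0,0,0],[0,0,0],1],
  ],
)

```text
time: 4.17
position: [0.4498, -0.2876, 0.0191]
tool_rot: [-1.958, -2.457, 0.0]
ft_force: [0.6, -0.0, 0.7]
grip_width: 0.234
```

```bash
python3 -c "
from h import *;s=ctrl.get_state();print(s['time'],s['joint_positions'].round(4),s['position'],s['grip_width'])
shot('wrist','w3');shot('side','s3')"
```

```text
4.1667 [ 0.8266  0.2632 -0.3435  1.9258  0.1065  0.9701  0.6587] [ 0.44982024 -0.28761919  0.01912582] 0.23368865479000275
```

View pics/w3.png

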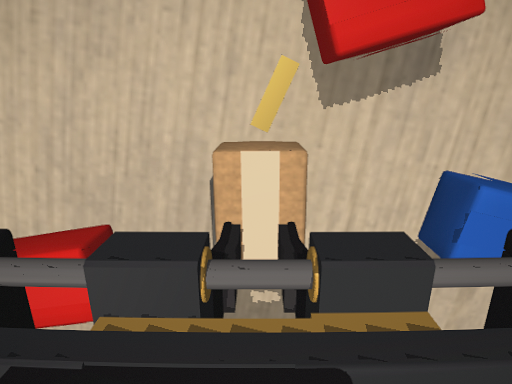

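```bash
python3 - <<'E'
from h import *
im,d,P=load('w3','wrist')
for v,u in [(143,260),(150,260),(200,260),(255,260),(295,265),(310,240),(318,262),(200,225),(200,300),(235,228),(235,290),(250,235)]:
    print(v,u,im[v,u],P[v,u].round(4))
print(brownrect('w3','wrist',(.44,-.25)))
E
```

```text
143 260 [ 71 102 131] [ 0.4396 -0.2379  0.0227]
150 260 [ 93 128 160] [ 0.44   -0.2397  0.0362]
200 260 [167 204 226] [ 0.4458 -0.2648  0.0413]
255 260 [165 203 226] [ 0.4531 -0.297   0.0399]
295 265 [137 167 187] [ 0.4688 -0.3486 -0.0008]
310 240 [ 96 115 128] [ 4.535e-01 -3.646e-01  3.000e-04]
318 262 [ 77 106 127] [ 0.4713 -0.3689 -0.0011]
200 225 [ 99 145 188] [ 0.4276 -0.2694  0.0401]
200 300 [ 91 134 174] [ 0.4667 -0.2606  0.0397]
235 228 [22 22 23] [ 0.4332 -0.2799  0.0598]
235 290 [20 19 22] [ 0.4628 -0.2736  0.0586]
250 235 [27 26 27] [ 0.4378 -0.2805  0.0725]
(8853, np.float64(0.0399), ((446.64093017578125, -268.94488525390625), (51.56982421875, 63.34592819213867), 13.164361000061035), array([ 0.4453, -0.2632,  0.0399]))
```

View pics/s3.png

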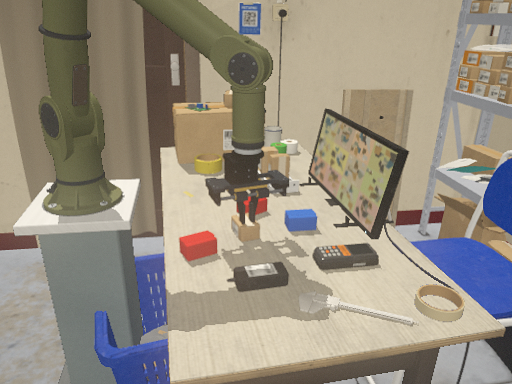

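```bash
python3 - <<'E'
from h import *
im,d,P=load('s3','side')
for u in (238,242,246,250,256,260):
    print(u,[(v,P[v,u].round(3).tolist(),im[v,u].tolist()) for v in range(206,232,4)])
c=im[150:260,190:310]; cv2.imwrite('pics/s3z.png',cv2.resize(c,None,fx=6,fy=5,interpolation=cv2.INTER_NEAREST))
E
```

```text
238 [(206, [0.428, -0.294, 0.088], [55, 67, 82]), (210, [0.429, -0.286, 0.074], [55, 66, 127]), (214, [0.435, -0.242, 0.041], [182, 209, 222]), (218, [0.432, -0.264, 0.041], [129, 172, 203]), (222, [0.429, -0.286, 0.041], [143, 190, 221]), (226, [0.428, -0.3, 0.037], [111, 145, 170]), (230, [0.427, -0.302, 0.027], [121, 147, 165])]
242 [(206, [0.437, -0.302, 0.092], [61, 71, 82]), (210, [0.437, -0.301, 0.08], [59, 72, 82]), (214, [0.437, -0.301, 0.07], [60, 71, 83]), (218, [0.437, -0.302, 0.059], [63, 74, 88]), (222, [0.437, -0.303, 0.049], [61, 70, 83]), (226, [0.436, -0.307, 0.04], [101, 137, 162]), (230, [0.435, -0.318, 0.035], [108, 146, 172])]
246 [(206, [0.464, -0.187, 0.038], [58, 73, 179]), (210, [0.465, -0.184, 0.024], [58, 70, 180]), (214, [0.456, -0.24, 0.039], [148, 195, 223]), (218, [0.452, -0.265, 0.04], [206, 233, 247]), (222, [0.449, -0.29, 0.042], [206, 234, 248]), (226, [0.446, -0.31, 0.041], [112, 145, 170]), (230, [0.445, -0.314, 0.032], [109, 146, 172])]
250 [(206, [0.458, -0.29, 0.085], [63, 72, 80]), (210, [0.459, -0.288, 0.073], [65, 72, 82]), (214, [0.459, -0
[... 179 characters left out ...]
55, -0.314, 0.031], [103, 139, 167])]
256 [(206, [0.472, -0.295, 0.086], [59, 70, 84]), (210, [0.494, -0.175, 0.018], [61, 73, 155]), (214, [0.495, -0.172, 0.004], [84, 103, 163]), (218, [0.492, -0.189, 0.0], [129, 150, 159]), (222, [0.474, -0.291, 0.04], [127, 168, 196]), (226, [0.471, -0.309, 0.039], [108, 144, 170]), (230, [0.471, -0.311, 0.029], [105, 139, 165])]
260 [(206, [0.507, -0.165, 0.025], [64, 73, 168]), (210, [0.507, -0.165, 0.013], [59, 70, 165]), (214, [0.507, -0.166, 0.001], [127, 149, 155]), (218, [0.503, -0.19, 0.0], [142, 164, 178]), (222, [0.498, -0.216, 0.001], [184, 209, 220]), (226, [0.494, -0.24, 0.002], [168, 194, 207]), (230, [0.49, -0.26, 0.001], [179, 202, 213])]
```

View pics/s3z.png

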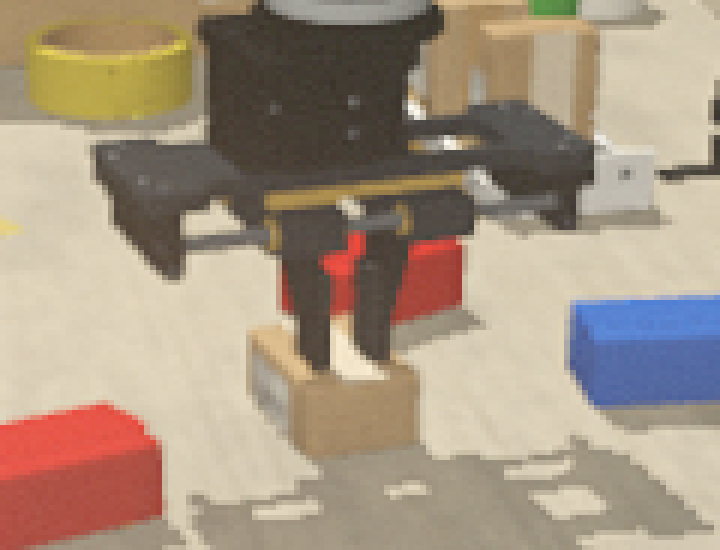

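```bash
python3 - <<'E'
from h import *
im,d,P=load('s3','side')
x,y,z=P[...,0],P[...,1],P[...,2]
dark=(im.max(-1)<110)&(d>0)&(abs(x-.45)<.15)&(abs(y+.29)<.08)&(z>.03)
for u in range(205,292,4):
    vs=np.where(dark[:,u])[0]; vs=vs[vs>150]
    if len(vs): print(u,vs.min(),vs.max(),P[vs.min(),u].round(3),P[vs.max(),u].round(3))
im,d,P=load('w3','wrist')
for v in range(222,262,4): print(v,P[v,232].round(4),P[v,225].round(4),im[v,232])
E
```

```text
209 179 194 [ 0.361 -0.275  0.154] [ 0.36  -0.282  0.118]
213 178 199 [ 0.371 -0.272  0.155] [ 0.367 -0.315  0.119]
217 179 204 [ 0.38  -0.281  0.155] [ 0.374 -0.344  0.119]
221 179 199 [ 0.389 -0.282  0.155] [ 0.384 -0.335  0.127]
225 153 189 [ 0.401 -0.261  0.212] [ 0.394 -0.329  0.148]
229 153 198 [ 0.41  -0.265  0.213] [ 0.402 -0.332  0.127]
233 151 198 [ 0.418 -0.282  0.223] [ 0.412 -0.331  0.126]
237 153 203 [ 0.424 -0.306  0.226] [ 0.425 -0.296  0.097]
241 154 221 [ 0.432 -0.316  0.226] [ 0.435 -0.3    0.05 ]
245 155 199 [ 0.44  -0.319  0.224] [ 0.44  -0.329  0.121]
249 155 218 [ 0.449 -0.318  0.224] [ 0.457 -0.288  0.051]
253 155 221 [ 0.459 -0.317  0.223] [ 0.465 -0.297  0.047]
257 154 202 [ 0.468 -0.315  0.224] [ 0.474 -0.295  0.097]
261 151 197 [ 0.481 -0.293  0.224] [ 0.48  -0.318  0.119]
265 173 196 [ 0.5   -0.253  0.155] [ 0.489 -0.316  0.121]
269 171 192 [ 0.513 -0.239  0.155] [ 0.5   -0.308  0.127]
273 172 187 [ 0.522 -0.248  0.155] [ 0.523 -0.25   0.116]
277 171 191 [ 0.534 -0.24   0.154] [ 0.52  -0.307  0.128]
281 174 194 [ 0.538 -0.265  0.155] [ 0.533 -0.295  0.114]
285 177 195 [ 0.544 -0.284  0.154] [ 0.541 -0.305  0.116]
222 [ 0.4338 -0.2806  0.0407] [ 0.4301 -0.2808  0.0422] [ 98 145 189]
226 [ 0.4342 -0.2815  0.0439] [ 0.4307 -0.2809  0.0473] [34 33 34]
230 [ 0.4347 -0.2814  0.0495] [ 0.4312 -0.2809  0.0524] [36 35 36]
234 [ 0.4351 -0.2816  0.0539] [ 0.4317 -0.2806  0.0577] [34 33 34]
238 [ 0.4355 -0.2817  0.0582] [ 0.4321 -0.2807  0.0619] [34 35 35]
242 [ 0.4358 -0.2808  0.0645] [ 0.4326 -0.281   0.0657] [33 33 34]
246 [ 0.4361 -0.2812  0.0679] [ 0.433  -0.2803  0.071 ] [34 34 35]
250 [ 0.4365 -0.2811  0.0719] [ 0.4334 -0.2814  0.0726] [34 34 35]
254 [ 0.4368 -0.2813  0.0752] [ 0.4338 -0.282   0.0752] [34 33 34]
258 [ 0.4371 -0.2811  0.0791] [ 0.4341 -0.2813  0.08  ] [34 33 34]
```

```bash
python3 - <<'E'
from h import *
im,d,P=load('w1','wrist')
for v in range(216,262,4): print(v,P[v,346].round(4),im[v,346],P[v,172].round(4),im[v,172])
im,d,P=load('side0','side')
x,y,z=P[...,0],P[...,1],P[...,2]
dark=(im.max(-1)<90)&(d>0)&(abs(x-.2835)<.12)&(abs(y+.584)<.12)&(z>.1)
for u in range(120,225,6):
    vs=np.where(dark[:,u])[0]
    if len(vs): print(u,vs.min(),vs.max(),P[vs.min(),u].round(3),P[vs.max(),u].round(3))
E
```

```text
216 [ 5.632e-01 -3.356e-01 -4.000e-04] [135 163 182] [ 0.3535 -0.3646  0.0398] [ 26  31 198]
220 [ 0.5651 -0.3412 -0.0015] [133 159 178] [ 0.3527 -0.3728  0.0324] [35 40 96]
224 [ 0.4836 -0.2704  0.2234] [68 78 87] [ 0.3914 -0.2906  0.2221] [52 57 62]
228 [ 0.4828 -0.2713  0.2273] [31 31 32] [ 0.3928 -0.2903  0.2276] [31 31 32]
232 [ 0.4811 -0.2713  0.2333] [33 32 33] [ 0.3941 -0.29    0.2329] [33 32 34]
236 [ 0.4801 -0.2717  0.2378] [26 25 27] [ 0.3952 -0.2902  0.2368] [23 24 24]
240 [ 0.4806 -0.2737  0.2381] [25 24 25] [ 0.3956 -0.2921  0.2374] [22 22 21]
244 [ 0.4812 -0.2758  0.238 ] [26 25 27] [ 0.3959 -0.2941  0.2378] [22 21 21]
248 [ 0.4814 -0.2775  0.2392] [26 25 26] [ 0.3966 -0.2953  0.2396] [21 23 21]
252 [ 0.482  -0.2796  0.2392] [25 25 27] [ 0.3968 -0.2976  0.2394] [22 23 22]
256 [ 0.4822 -0.2812  0.2403] [24 24 26] [ 0.3972 -0.2996  0.2397] [23 23 24]
260 [ 0.4559 -0.2524  0.3064] [60 62 64] [ 0.4097 -0.2622  0.3065] [61 62 65]
126 131 149 [ 0.216 -0.519  0.336] [ 0.213 -0.523  0.307]
132 0 158 [ 0.25  -0.594  0.527] [ 0.225 -0.549  0.299]
138 51 160 [ 0.253 -0.604  0.465] [ 0.234 -0.555  0.298]
144 76 155 [ 0.259 -0.609  0.433] [ 0.246 -0.57   0.31 ]
150 77 172 [ 0.267 -0.618  0.433] [ 0.25  -0.539  0.271]
156 77 201 [ 0.275 -0.62   0.433] [ 0.256 -0.546  0.222]
162 77 198 [ 0.283 -0.621  0.433] [ 0.267 -0.545  0.226]
168 77 184 [ 0.291 -0.617  0.432] [ 0.284 -0.668  0.299]
174 0 189 [ 0.304 -0.614  0.527] [ 0.292 -0.677  0.295]
180 0 220 [ 0.311 -0.608  0.527] [ 0.296 -0.637  0.229]
186 0 220 [ 0.319 -0.595  0.528] [ 0.305 -0.633  0.226]
192 26 218 [ 0.326 -0.589  0.496] [ 0.314 -0.629  0.227]
198 147 184 [ 0.327 -0.62   0.335] [ 0.324 -0.661  0.294]
204 150 182 [ 0.335 -0.637  0.335] [ 0.333 -0.657  0.295]
210 150 181 [ 0.343 -0.636  0.335] [ 0.341 -0.652  0.294]
216 152 180 [ 0.351 -0.646  0.335] [ 0.35  -0.647  0.294]
```

The fingertips actually sit about 23 mm *behind* the reported TCP, not 14 mm ahead as the text says. Both the wrist and side depth images show this. So the jaws closed just above the carton and didn't touch it. I'll apply that offset from here on.

>>> arm_command(
  motion=[
    [[0,0,0],[0,0,0],0],
    [[0,0,0],[0,0,0],0],
    [[0,0,0],[0,0,0],0],
    [[0,0,0],[0,0,0],0],
    [[0,0,0],[0,0,0],0],
    [[0,0,0],[0,0,0],0],
    [[0,0,0],[0,0,0],0],
    [[0,0,0],[0,0,0],0],
  ],
)

```text
time: 4.93
position: [0.4499, -0.2877, 0.0192]
tool_rot: [1.958, 2.457, -0.0]
ft_force: [0.3, -0.7, -0.1]
grip_width: 0.662
```

>>> arm_command(
  motion=[
    [[0,0,0],[0,0,0],0],
    [[0,0,0],[0,0,0],0],
    [[0,0,0],[0,0,0],0],
  ],
)

```text
time: 5.18
position: [0.4498, -0.2876, 0.0191]
tool_rot: [1.958, 2.457, -0.0]
ft_force: [-0.1, 0.5, 0.5]
grip_width: 0.89
```

```bash
python3 -c "
from h import *;s=ctrl.get_state();print(s['time'],s['position'],s['grip_width'])
shot('wrist','w4');print(brownrect('w4','wrist',(.44,-.25)),brownrect('w1','wrist',(.44,-.25)))"
```

```text
5.1833 [ 0.44983714 -0.28762553  0.01913796] 0.890345894968412
(10646, np.float64(0.0398), ((446.3458251953125, -269.6384582519531), (94.84503173828125, 64.41596221923828), 12.990120887756348), array([ 0.4461, -0.2677,  0.0399])) (2921, np.float64(0.0398), ((447.3175964355469, -273.06048583984375), (50.87240982055664, 70.86112213134766), 13.446737289428711), array([ 0.4467, -0.2714,  0.0397]))
```

View pics/w4.png

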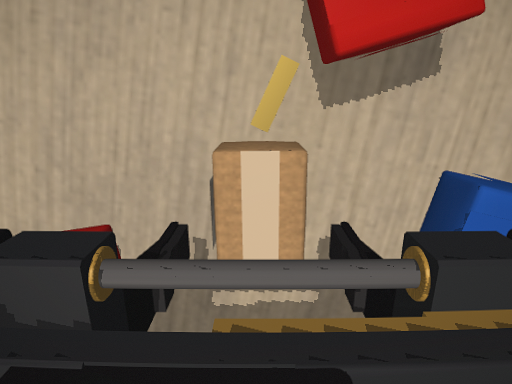

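The jaws are open and straddle the carton evenly: carton columns 213–307, fingertips at 185 and 335. The carton hasn't moved. I'll descend.

>>> arm_command(
  motion=[
    [[0,0,14],[0,0,0],0],
    [[0,0,14],[0,0,0],0],
    [[0,0,9],[0,0,0],0],
    [[0,0,0],[0,0,0],0.4],
    [[0,0,0],[0,0,0],1],
    [[0,0,0],[0,0,0],1],
    [[0,0,0],[0,0,0],1],
    [[0,0,0],[0,0,0],1],
  ],
  force=15,
)

```text
time: 5.9
position: [0.4504, -0.288, -0.0171]
tool_rot: [1.957, 2.456, -0.0]
ft_force: [-0.4, -0.4, 0.6]
grip_width: 0.708
```

>>> arm_command(
  motion=[
    [[0,0,0],[0,0,0],1],
    [[0,0,0],[0,0,0],1],
    [[0,0,0],[0,0,0],1],
  ],
  force=15,
)

```text
time: 6.15
position: [0.4502, -0.2879, -0.0173]
tool_rot: [1.958, 2.456, -0.0]
ft_force: [-0.4, -0.1, 2.3]
grip_width: 0.61
```

```bash
python3 -c "
from h import *;s=ctrl.get_state();print(s['time'],s['joint_positions'].round(4),s['position'],s['grip_width'],s['ft_force'])
shot('side','s5')
im,d,P=load('s5','side');c=im[140:260,180:320]; cv2.imwrite('pics/s5z.png',cv2.resize(c,None,fx=5,fy=5,interpolation=cv2.INTER_NEAREST))"
```

```text
6.15 [ 0.817   0.3145 -0.3358  1.949   0.1311  0.8977  0.6395] [ 0.45022268 -0.28793091 -0.01729161] 0.6102733318223061 [-0.36999756 -0.10424993  2.29443226]
```

View pics/s5z.png

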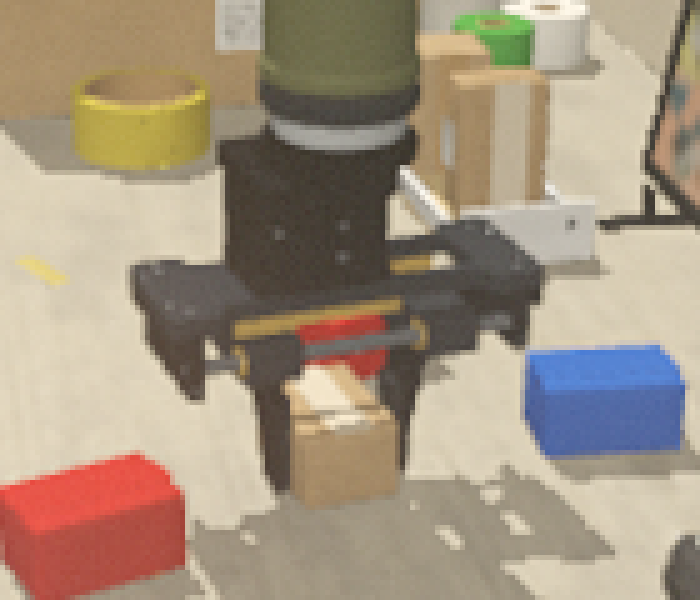

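The carton is gripped: the opening reads 0.61, which is 53 mm. I'll lift it and carry it to the open bench near (0.45, -0.05).

>>> arm_command(
  motion=[
    [[0,0,-20],[0,0,0],1],
    [[0,0,-30],[0,0,0],1],
    [[0,0,-35],[0,0,0],1],
    [[0,0,-35],[0,0,0],1],
    [[0,0,-20],[0,0,0],1],
    [[20,5,0],[0,0,0],1],
    [[30,7,0],[0,0,0],1],
    [[34,8,0],[0,0,0],1],
  ],
  force=20,
)

```text
time: 6.87
position: [0.4501, -0.2018, 0.1222]
tool_rot: [1.962, 2.453, -0.0]
ft_force: [0.5, 0.1, -1.4]
grip_width: 0.609
```

>>> arm_command(
  motion=[
    [[34,8,0],[0,0,0],1],
    [[34,8,0],[0,0,0],1],
    [[34,8,0],[0,0,0],1],
    [[25,5,0],[0,0,0],1],
    [[15,0,0],[0,0,0],1],
    [[0,0,0],[0,0,0],1],
  ],
)

```text
time: 7.37
position: [0.4463, -0.053, 0.1219]
tool_rot: [-1.951, -2.461, 0.001]
ft_force: [0.3, -0.9, -1.7]
grip_width: 0.611
```

```bash
cat > st.py <<'E'
from h import *
np.set_printoptions(suppress=True)
s=ctrl.get_state();M=R.from_rotvec(s['tool_rot']).as_matrix();print('t',round(s['time'],2),'q',s['joint_positions'].round(3),'p',s['position'].round(4),'g',round(s['grip_width'],3),'f',s['ft_force'].round(1))
print('M',M.round(3).tolist(),'grasp',(s['position']-.042*M[:,2]).round(4))
E
python3 st.py
```

```text
t 7.37 q [ 0.635 -0.033 -0.56   2.008 -0.019  1.162  0.313] p [ 0.4463 -0.053   0.1219] g 0.611 f [ 0.3 -0.9 -1.7]
M [[-0.228, 0.974, -0.001], [0.974, 0.228, 0.0], [0.001, -0.001, -1.0]] grasp [ 0.4464 -0.053   0.1639]
```

>>> arm_command(
  motion=[
    [[-5,0,0],[0,-7,0],1],
    [[-5,0,0],[0,-7,0],1],
    [[-5,0,0],[0,-7,0],1],
    [[-5,0,0],[0,-7,0],1],
    [[-5,0,0],[0,-7,0],1],
    [[-5,0,0],[0,-7,0],1],
    [[0,0,0],[0,0,0],1],
  ],
)

```text
time: 7.95
position: [0.4524, -0.0815, 0.1278]
tool_rot: [1.553, 1.964, -0.602]
ft_force: [-0.6, 0.9, -2.0]
grip_width: 0.61
```

```bash
python3 st.py
```

```text
t 7.95 q [ 0.405  0.08  -0.894  2.139  0.799  1.302 -0.625] p [ 0.4524 -0.0815  0.1278] g 0.61 f [-0.6  0.9 -2. ]
M [[-0.173, 0.973, 0.149], [0.723, 0.229, -0.652], [-0.669, -0.005, -0.743]] grasp [ 0.4461 -0.0541  0.159 ]
```

>>> arm_command(
  motion=[
    [[-5,0,0],[0,-7,0],1],
    [[-5,0,0],[0,-7,0],1],
    [[-5,0,0],[0,-7,0],1],
    [[0,0,0],[0,0,0],1],
  ],
)

```text
time: 8.28
position: [0.4529, -0.093, 0.1343]
tool_rot: [1.335, 1.696, -0.835]
ft_force: [-1.5, 0.4, -3.5]
grip_width: 0.61
```

```bash
python3 st.py
```

```text
t 8.28 q [ 0.164  0.387 -0.87   2.155  1.126  1.674 -1.016] p [ 0.4529 -0.093   0.1343] g 0.61 f [-1.5  0.4 -3.5]
M [[-0.119, 0.974, 0.191], [0.443, 0.224, -0.868], [-0.888, -0.019, -0.459]] grasp [ 0.4449 -0.0565  0.1535]
```

>>> arm_command(
  motion=[
    [[-5,0,0],[0,-6,0],1],
    [[-5,0,0],[0,-6,0],1],
    [[0,0,0],[0,0,0],1],
  ],
)

```text
time: 8.53
position: [0.4549, -0.099, 0.1472]
tool_rot: [1.209, 1.524, -0.939]
ft_force: [-0.6, 0.0, -2.5]
grip_width: 0.608
```

```bash
python3 st.py; python3 -c "
from h import *
shot('side','s6');shot('scene','c6')"
```

```text
t 8.53 q [ 0.028  0.542 -0.781  2.146  1.234  1.872 -1.165] p [ 0.4549 -0.099   0.1472] g 0.608 f [-0.6  0.  -2.5]
M [[-0.069, 0.976, 0.208], [0.253, 0.219, -0.942], [-0.965, -0.012, -0.262]] grasp [ 0.4461 -0.0594  0.1582]
```

View pics/s6.png

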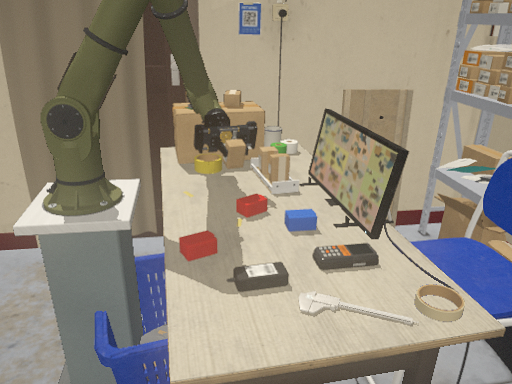

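View pics/c6.png

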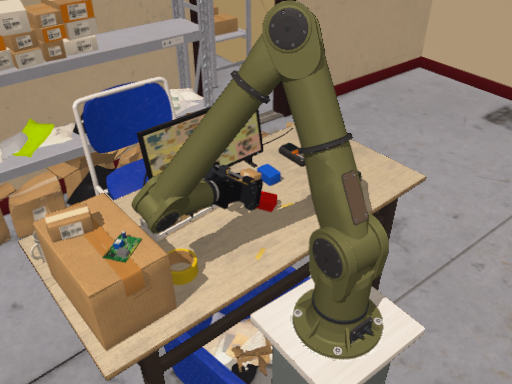

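```bash
cat > fit.py <<'E'
import numpy as np
from scipy.spatial.transform import Rotation as R
from scipy.optimize import least_squares
D=[([1.13308523,.32168765,-.07008489,1.45141825,.02259321,1.37080653,-.05689956],[.28354127,-.58437672,.19927832]),
([ 0.8597,0.0735,-0.342,1.7465,0.0256,1.3256,0.7224],[0.43907631,-0.28991099,0.2002901]),
([ 0.8266,0.2632,-0.3435,1.9258,0.1065,0.9701,0.6587],[0.44982024,-0.28761919,0.01912582]),
([ 0.817,0.3145,-0.3358,1.949,0.1311,0.8977,0.6395],[0.45022268,-0.28793091,-0.01729161]),
([.635,-.033,-.56,2.008,-.019,1.162,.313],[.4463,-.053,.1219]),
([.405,.08,-.894,2.139,.799,1.302,-.625],[.4524,-.0815,.1278]),
([.164,.387,-.87,2.155,1.126,1.674,-1.016],[.4529,-.093,.1343]),
([.028,.542,-.781,2.146,1.234,1.872,-1.165],[.4549,-.099,.1472])]
S=(-1,1,-1,1,-1,1,-1)
def pos(q,p,full=False):
    r=R.identity(); o=np.array([0,0,p[0]]); out=[o]
    for i in range(7):
        r=r*R.from_euler('z' if i%2==0 else 'y', S[i]*q[i])
        if i==0: o=o+r.apply([p[6],0,0]); out.append(o)
        if i==2: o=o+r.apply([p[4],0,p[1]]); out.append(o)
        if i==3: o=o+r.apply([p[7],0,p[2]]); out.append(o)
        if i==5: o=o+r.apply([p[5],0,p[3]]); out.append(o)
    return np.array(out) if full else o
def fit(mask):
    g=lambda v: [dict(zip(mask,v)).get(i,0) for i in range(8)]
    f=lambda v: np.concatenate([pos(q,g(v))-np.array(t) for q,t in D])
    s=least_squares(f,[[.3,.4,.4,.3,0,0,0,0][m] for m in mask]); return g(s.x),np.sqrt((s.fun**2).mean()),np.linalg.svd(s.jac)[1]
if __name__=='__main__':
    np.set_printoptions(suppress=True)
    for mask in ([0,1,2,3],[0,1,2,3,5],[0,1,2,3,4,7],list(range(8))):
        p,e,sv=fit(mask); print(mask,np.round(p,4),e.round(5),sv.round(3))
        print(pos(D[-1][0],p,True).round(3).tolist())
E
python3 fit.py
```

```text
[0, 1, 2, 3] [0.2238 0.4971 0.5008 0.4032 0.     0.     0.     0.    ] 0.01197 [4.813 2.568 1.447 0.388]
[[0.0, 0.0, 0.224], [0.0, 0.0, 0.224], [0.256, -0.007, 0.65], [0.38, 0.285, 0.262], [0.464, -0.095, 0.157]]
[0, 1, 2, 3, 5] [ 0.2254  0.4945  0.4939  0.4042  0.     -0.0071  0.      0.    ] 0.01191 [4.928 3.623 1.466 0.539 0.381]
[[0.0, 0.0, 0.225], [0.0, 0.0, 0.225], [0.255, -0.007, 0.649], [0.377, 0.281, 0.267], [0.463, -0.097, 0.155]]
[0, 1, 2, 3, 4, 7] [ 0.2191  0.5082  0.5262  0.4044 -0.0267  0.      0.     -0.0036] 0.01147 [5.376 3.995 1.59  0.58  0.424 0.307]
[[0.0, 0.0, 0.219], [0.0, 0.0, 0.219], [0.245, -0.026, 0.664], [0.378, 0.283, 0.259], [0.462, -0.098, 0.153]]
[0, 1, 2, 3, 4, 5, 6, 7] [ 0.2277  0.4643  0.5025  0.3684 -0.0372  0.0024  0.0511  0.0095] 0.00705 [5.468 5.282 2.171 0.785 0.589 0.567 0.357 0.292]
[[0.0, 0.0, 0.228], [0.051, -0.001, 0.228], [0.267, -0.034, 0.639], [0.384, 0.256, 0.245], [0.459, -0.092, 0.151]]
```

```bash
python3 - <<'E'
from h import *
im,d,P=load('scene0','scene')
x,y,z=P[...,0],P[...,1],P[...,2]
m=(d>0)&(y>.28)&(y<.6)&(x>.2)&(x<.75)&(z>.03)&(z<.5)
p=P[m]
for z0 in np.arange(.03,.4,.03):
    q=p[(p[:,2]>z0)&(p[:,2]<=z0+.03)]
    if len(q): print(z0.round(2),len(q),q.min(0).round(3),q.max(0).round(3))
im,d,P=load('c6','scene')
hsv=cv2.cvtColor(im,cv2.COLOR_BGR2HSV)
x,y,z=P[...,0],P[...,1],P[...,2]
m=(d>0)&(y>.1)&(y<.4)&(x>.25)&(x<.6)&(z>.11)&(z<.6)&(im.max(-1)<140)&(x<.52)
p=P[m]
for z0 in np.arange(.1,.6,.04):
    q=p[(p[:,2]>z0)&(p[:,2]<=z0+.04)]
    if len(q): print('arm',z0.round(2),len(q),np.percentile(q,2,axis=0).round(3),np.percentile(q,98,axis=0).round(3))
E
```

```text
0.03 966 [0.262 0.294 0.03 ] [0.703 0.545 0.06 ]
0.06 1020 [0.261 0.296 0.06 ] [0.705 0.542 0.09 ]
0.09 1011 [0.262 0.297 0.09 ] [0.593 0.519 0.12 ]
0.12 1049 [0.262 0.296 0.12 ] [0.589 0.519 0.15 ]
0.15 1157 [0.263 0.297 0.15 ] [0.595 0.518 0.18 ]
0.18 6635 [0.263 0.297 0.18 ] [0.607 0.518 0.21 ]
0.21 1051 [0.359 0.356 0.21 ] [0.54  0.502 0.24 ]
0.24 37 [0.468 0.4   0.24 ] [0.528 0.495 0.243]
arm 0.1 369 [0.269 0.299 0.11 ] [0.279 0.398 0.14 ]
arm 0.14 390 [0.267 0.298 0.141] [0.28  0.398 0.179]
arm 0.18 894 [0.277 0.108 0.186] [0.513 0.398 0.219]
arm 0.22 918 [0.321 0.104 0.221] [0.412 0.31  0.259]
arm 0.26 887 [0.313 0.212 0.261] [0.397 0.314 0.299]
arm 0.3 900 [0.306 0.192 0.301] [0.388 0.29  0.339]
arm 0.34 743 [0.292 0.16  0.341] [0.365 0.25  0.379]
arm 0.38 798 [0.279 0.129 0.381] [0.353 0.22  0.419]
arm 0.42 799 [0.266 0.106 0.421] [0.339 0.189 0.459]
arm 0.46 714 [0.259 0.102 0.461] [0.329 0.161 0.499]
arm 0.5 458 [0.258 0.101 0.501] [0.315 0.131 0.539]
arm 0.54 23 [0.272 0.1   0.54 ] [0.295 0.104 0.547]
```

Lowering here would bring the wrist against the big box at y≥0.297, whose top is at 0.20. I'll lay the carton back down flat, regrasp it toward the other end and tilt the opposite way, where there is room.

>>> arm_command(
  motion=[
    [[5,0,0],[0,7,0],1],
    [[5,0,0],[0,7,0],1],
    [[5,0,0],[0,7,0],1],
    [[5,0,0],[0,7,0],1],
    [[5,0,0],[0,7,0],1],
    [[5,0,0],[0,7,0],1],
    [[5,0,0],[0,7,0],1],
    [[5,0,0],[0,7,0],1],
  ],
)

```text
time: 9.3
position: [0.4541, -0.0744, 0.1276]
tool_rot: [1.782, 2.234, -0.285]
ft_force: [-0.1, -0.4, -2.9]
grip_width: 0.608
```

>>> arm_command(
  motion=[
    [[5,0,0],[0,7,0],1],
    [[5,0,0],[0,7,0],1],
    [[3,0,0],[0,5,0],1],
    [[0,0,0],[0,0,0],1],
    [[0,0,0],[0,0,0],1],
  ],
)

```text
time: 9.72
position: [0.4494, -0.0637, 0.1213]
tool_rot: [1.958, 2.446, 0.0]
ft_force: [-0.2, 0.8, -1.5]
grip_width: 0.61
```

```bash
python3 st.py
```

```text
t 9.72 q [ 0.756 -0.028 -0.66   2.004 -0.014  1.153  0.322] p [ 0.4494 -0.0637  0.1213] g 0.61 f [-0.2  0.8 -1.5]
M [[-0.219, 0.976, 0.007], [0.976, 0.219, -0.005], [-0.007, 0.006, -1.0]] grasp [ 0.4492 -0.0635  0.1633]
```

>>> arm_command(
  motion=[
    [[30,7,0],[0,0,0],1],
    [[34,7,0],[0,0,0],1],
    [[31,7,0],[0,0,7],1],
    [[0,0,30],[0,0,7],1],
    [[0,0,35],[0,0,7],1],
    [[0,0,35],[0,0,0],1],
    [[0,0,22],[0,0,0],1],
    [[0,0,8],[0,0,0],1],
  ],
)

```text
time: 10.38
position: [0.445, 0.0359, -0.0131]
tool_rot: [-2.361, -2.073, 0.003]
ft_force: [0.2, -0.2, -0.8]
grip_width: 0.611
```

>>> arm_command(
  motion=[
    [[0,0,5],[0,0,0],1],
    [[0,0,0],[0,0,0],1],
    [[0,0,0],[0,0,0],1],
  ],
)

```text
time: 10.63
position: [0.4491, 0.0348, -0.0146]
tool_rot: [2.363, 2.066, 0.003]
ft_force: [-0.2, 0.5, -1.5]
grip_width: 0.609
```

```bash
python3 st.py
```

```text
t 10.63 q [ 0.594  0.202 -0.772  2.132  0.186  0.869 -0.422] p [ 0.4491  0.0348 -0.0146] g 0.609 f [-0.2  0.5 -1.5]
M [[0.133, 0.991, 0.004], [0.991, -0.133, -0.001], [-0.0, 0.004, -1.0]] grasp [0.449  0.0349 0.0274]
```

>>> arm_command(
  motion=[
    [[0,0,3],[0,0,0],1],
    [[0,0,0],[0,0,0],1],
    [[0,0,0],[0,0,0],0],
    [[0,0,0],[0,0,0],0],
    [[0,0,0],[0,0,0],0],
    [[0,0,0],[0,0,0],0],
    [[12,0,0],[0,0,0],0.2],
    [[12,0,0],[0,0,0],0.2],
  ],
)

```text
time: 11.3
position: [0.4508, 0.0577, -0.0194]
tool_rot: [2.368, 2.064, -0.001]
ft_force: [1.0, 0.5, -0.0]
grip_width: 0.826
```

```bash
python3 st.py; python3 -c "
from h import *
shot('wrist','w7');print(brownrect('w7','wrist',(.45,.05)))"
```

```text
t 11.3 q [ 0.546  0.227 -0.779  2.122  0.209  0.868 -0.493] p [ 0.4508  0.0577 -0.0194] g 0.826 f [ 1.   0.5 -0. ]
M [[0.136, 0.991, -0.0], [0.991, -0.136, -0.001], [-0.001, -0.0, -1.0]] grasp [0.4508 0.0577 0.0226]
(9802, np.float64(0.0397), ((451.955810546875, 59.909427642822266), (51.61030960083008, 96.35800170898438), 83.37599182128906), array([0.4541, 0.0644, 0.0392]))
```

View pics/w7.png

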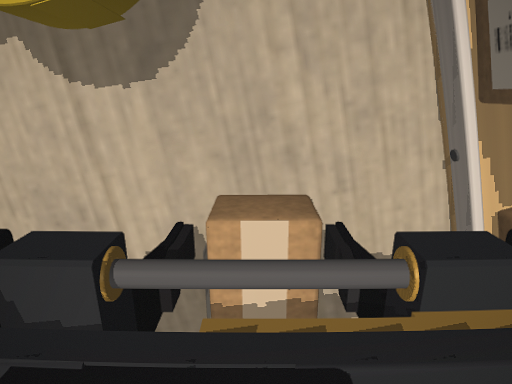

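>>> arm_command(
  motion=[
    [[0,0,-2],[0,0,0],0.6],
    [[0,0,0],[0,0,0],1],
    [[0,0,0],[0,0,0],1],
    [[0,0,0],[0,0,0],1],
    [[0,0,0],[0,0,0],1],
    [[0,0,0],[0,0,0],1],
  ],
  force=20,
)

```text
time: 11.85
position: [0.4509, 0.0575, -0.0172]
tool_rot: [2.366, 2.065, -0.001]
ft_force: [-0.3, -1.7, 0.3]
grip_width: 0.609
```

>>> arm_command(
  motion=[
    [[0,0,-20],[0,0,0],1],
    [[0,0,-35],[0,0,0],1],
    [[0,0,-35],[0,0,0],1],
    [[0,0,-30],[0,0,0],1],
    [[5,0,0],[0,7,0],1],
    [[5,0,0],[0,7,0],1],
    [[5,0,0],[0,7,0],1],
    [[0,0,0],[0,0,0],1],
  ],
)

```text
time: 12.52
position: [0.4521, 0.068, 0.1031]
tool_rot: [-2.172, -1.878, -0.403]
ft_force: [-1.1, -1.1, -2.1]
grip_width: 0.61
```

```bash
python3 st.py
```

```text
t 12.52 q [ 0.781 -0.003 -0.669  2.08  -0.42   1.091  0.169] p [0.4521 0.068  0.1031] g 0.61 f [-1.1 -1.1 -2.1]
M [[0.135, 0.99, 0.05], [0.923, -0.144, 0.357], [0.36, -0.002, -0.933]] grasp [0.45   0.053  0.1423]
```

>>> arm_command(
  motion=[
    [[5,0,0],[0,7,0],1],
    [[5,0,0],[0,7,0],1],
    [[5,0,0],[0,7,0],1],
    [[5,0,0],[0,7,0],1],
    [[0,0,0],[0,0,0],1],
  ],
)

```text
time: 12.93
position: [0.4534, 0.0874, 0.1115]
tool_rot: [-1.847, -1.598, -0.837]
ft_force: [-1.0, -0.5, -2.2]
grip_width: 0.61
```

```bash
python3 st.py
```

```text
t 12.93 q [ 0.931  0.216 -0.561  2.112 -0.773  1.216  0.642] p [0.4534 0.0874 0.1115] g 0.61 f [-1.  -0.5 -2.2]
M [[0.098, 0.99, 0.1], [0.646, -0.14, 0.75], [0.757, -0.009, -0.653]] grasp [0.4492 0.0559 0.139 ]
```

>>> arm_command(
  motion=[
    [[5,0,0],[0,7,0],1],
    [[5,0,0],[0,7,0],1],
    [[5,0,0],[0,7,0],1],
    [[0,0,0],[0,0,0],1],
  ],
)

```text
time: 13.27
position: [0.4544, 0.0981, 0.1233]
tool_rot: [-1.577, -1.365, -1.098]
ft_force: [-1.3, 0.1, -3.2]
grip_width: 0.61
```

```bash
python3 st.py
```

```text
t 13.27 q [ 1.014  0.489 -0.541  2.092 -0.897  1.344  0.878] p [0.4544 0.0981 0.1233] g 0.61 f [-1.3  0.1 -3.2]
M [[0.057, 0.991, 0.123], [0.332, -0.135, 0.933], [0.941, -0.012, -0.337]] grasp [0.4492 0.0589 0.1375]
```

>>> arm_command(
  motion=[
    [[5,0,0],[0,7,0],1],
    [[3,-1,8],[0,0,0],1],
    [[3,-2,16],[0,0,0],1],
    [[-20,0,5],[0,0,0],1],
    [[-22,0,5],[0,0,0],1],
    [[-12,0,3],[0,0,0],1],
    [[0,0,0],[0,0,0],1],
  ],
)

```text
time: 13.85
position: [0.4562, 0.1264, 0.0765]
tool_rot: [-1.487, -1.305, -1.173]
ft_force: [-0.3, -0.0, -0.7]
grip_width: 0.61
```

```bash
python3 st.py;python3 -c "
from h import *
shot('side','s8');shot('scene','c8')"
```

```text
t 13.85 q [ 0.984  0.683 -0.531  2.095 -0.925  1.278  1.018] p [0.4562 0.1264 0.0765] g 0.61 f [-0.3 -0.  -0.7]
M [[0.03, 0.992, 0.126], [0.231, -0.13, 0.964], [0.972, 0.0, -0.233]] grasp [0.4509 0.0859 0.0863]
```

View pics/s8.png

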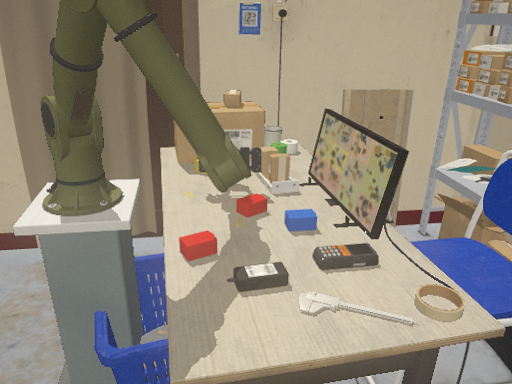

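View pics/c8.png

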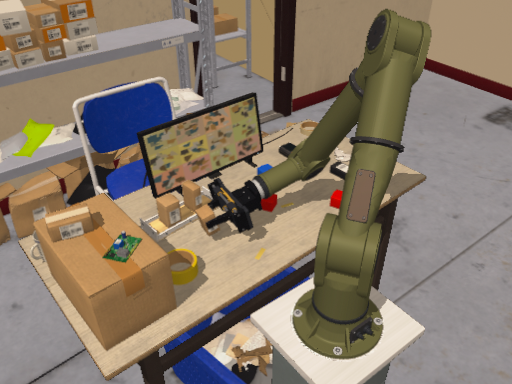

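```bash
python3 - <<'E'
from h import *
im,d,P=load('s8','side')
hsv=cv2.cvtColor(im,cv2.COLOR_BGR2HSV)
for u in (215,222,229,236,243,250,256):
    col=[v for v in range(120,200) if d[v,u]>0 and P[v,u,2]>.03 and P[v,u,1]<-.0 and P[v,u,1]>-.5 and hsv[v,u,0]>15 and im[v,u].max()<150]
    if col: print(u,max(col),P[max(col),u].round(3))
im,d,P=load('c8','scene')
x,y,z=P[...,0],P[...,1],P[...,2]
m=(d>0)&(x>.3)&(x<.6)&(y<.05)&(y>-.5)&(z>.045)&(z<.3)&(im.max(-1)<150)
p=P[m]
for y0 in np.arange(-.45,.05,.04):
    q=p[(p[:,1]>y0)&(p[:,1]<=y0+.04)]
    if len(q)>5: print(y0.round(2),len(q),np.percentile(q,1,axis=0).round(3),np.percentile(q,99,axis=0).round(3))
E
```

```text
215 186 [ 0.374 -0.286  0.14 ]
222 192 [ 0.391 -0.279  0.12 ]
229 187 [ 0.409 -0.273  0.13 ]
236 183 [ 0.426 -0.271  0.139]
243 178 [ 0.442 -0.278  0.154]
250 175 [ 0.459 -0.279  0.161]
256 172 [ 0.518 -0.027  0.076]
-0.29 110 [ 0.3   -0.288  0.128] [ 0.379 -0.25   0.268]
-0.25 963 [ 0.302 -0.249  0.13 ] [ 0.422 -0.21   0.298]
-0.21 397 [ 0.352 -0.21   0.135] [ 0.441 -0.17   0.256]
-0.17 306 [ 0.382 -0.169  0.124] [ 0.439 -0.131  0.186]
-0.13 317 [ 0.387 -0.13   0.115] [ 0.445 -0.09   0.177]
-0.09 251 [ 0.384 -0.09   0.09 ] [ 0.454 -0.051  0.169]
-0.05 407 [ 0.383 -0.049  0.095] [ 0.454 -0.01   0.16 ]
-0.01 670 [ 0.346 -0.009  0.07 ] [0.531 0.03  0.145]
0.03 489 [0.353 0.03  0.054] [0.582 0.05  0.141]
```

>>> arm_command(
  motion=[
    [[-14,0,3.5],[0,0,0],1],
    [[-10,0,2.5],[0,0,0],1],
    [[-3,0,1],[0,0,0],1],
    [[0,0,0],[0,0,0],1],
    [[0,0,0],[0,0,0],1],
  ],
  force=6,
)

```text
time: 14.37
position: [0.4571, 0.1259, 0.0497]
tool_rot: [-1.484, -1.297, -1.181]
ft_force: [-0.5, 0.2, -2.1]
grip_width: 0.607
```

```bash
python3 st.py
```

```text
t 14.37 q [ 0.974  0.752 -0.513  2.082 -0.914  1.25   1.058] p [0.4571 0.1259 0.0497] g 0.607 f [-0.5  0.2 -2.1]
M [[0.03, 0.991, 0.131], [0.223, -0.134, 0.966], [0.974, 0.0, -0.225]] grasp [0.4516 0.0854 0.0591]
```

>>> arm_command(
  motion=[
    [[-2,0,0.5],[0,0,0],1],
    [[0,0,0],[0,0,0],1],
    [[0,0,0],[0,0,0],1],
  ],
  force=5,
)

```text
time: 14.62
position: [0.4571, 0.1258, 0.0471]
tool_rot: [-1.485, -1.297, -1.181]
ft_force: [-0.2, -0.5, -1.8]
grip_width: 0.61
```

>>> arm_command(
  motion=[
    [[-2,0,0.5],[0,0,0],1],
    [[0,0,0],[0,0,0],1],
    [[0,0,0],[0,0,0],1],
  ],
)

```text
time: 14.87
position: [0.457, 0.1259, 0.0449]
tool_rot: [-1.485, -1.296, -1.181]
ft_force: [0.4, -0.4, -1.4]
grip_width: 0.612
```

>>> arm_command(
  motion=[
    [[-2,0,0.5],[0,0,0],1],
    [[0,0,0],[0,0,0],1],
    [[0,0,0],[0,0,0],1],
  ],
)

```text
time: 15.12
position: [0.4573, 0.1263, 0.0442]
tool_rot: [-1.482, -1.295, -1.183]
ft_force: [0.0, -0.7, 5.1]
grip_width: 0.609
```

```bash
python3 st.py; python3 -c "
from h import *
im,d,P=shot('scene','c9')
c=im[170:250,170:290]; cv2.imwrite('pics/c9z.png',cv2.resize(c,None,fx=6,fy=6,interpolation=cv2.INTER_NEAREST))"
```

```text
t 15.12 q [ 0.971  0.767 -0.509  2.079 -0.912  1.245  1.067] p [0.4573 0.1263 0.0442] g 0.609 f [ 0.  -0.7  5.1]
M [[0.029, 0.991, 0.131], [0.22, -0.134, 0.966], [0.975, 0.0, -0.222]] grasp [0.4518 0.0857 0.0535]
```

View pics/c9z.png

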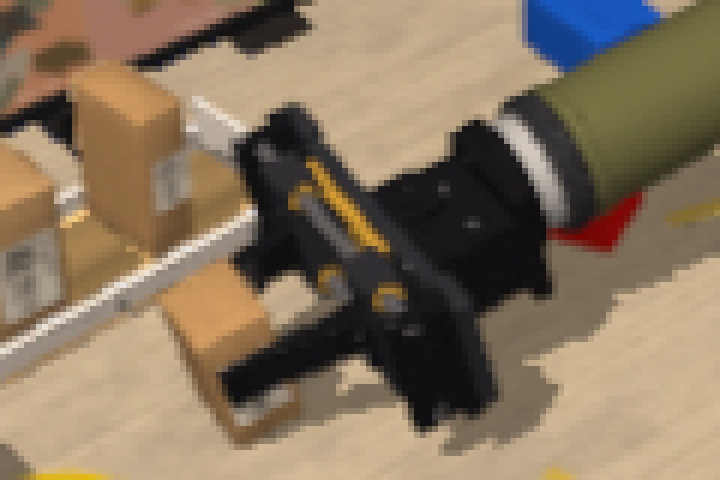

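>>> arm_command(
  motion=[
    [[-1,0,0.2],[0,0,0],1],
    [[0,0,0],[0,0,0],1],
    [[0,0,0],[0,0,0],1],
  ],
  force=3,
)

```text
time: 15.42
position: [0.4572, 0.1261, 0.0423]
tool_rot: [-1.484, -1.296, -1.182]
ft_force: [0.4, -0.9, 4.3]
grip_width: 0.612
```

>>> arm_command(
  motion=[
    [[-1,0,0.2],[0,0,0],1],
    [[0,0,0],[0,0,0],1],
    [[0,0,0],[0,0,0],1],
  ],
  force=3,
)

```text
time: 15.67
position: [0.4572, 0.1258, 0.0408]
tool_rot: [-1.485, -1.297, -1.181]
ft_force: [1.4, -0.3, 4.5]
grip_width: 0.611
```

```bash
python3 st.py; python3 -c "
from h import *
im,d,P=shot('scene','c10')
c=im[170:250,170:290]; cv2.imwrite('pics/c10z.png',cv2.resize(c,None,fx=6,fy=6,interpolation=cv2.INTER_NEAREST))"
```

```text
t 15.67 q [ 0.97   0.772 -0.507  2.078 -0.91   1.24   1.069] p [0.4572 0.1258 0.0408] g 0.611 f [ 1.4 -0.3  4.5]
M [[0.03, 0.991, 0.131], [0.223, -0.135, 0.965], [0.974, 0.0, -0.225]] grasp [0.4517 0.0853 0.0502]
```

View pics/c10z.png

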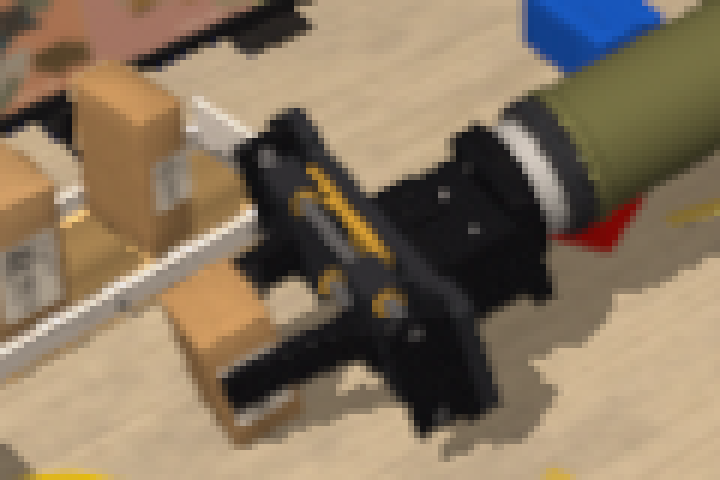

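>>> arm_command(
  motion=[
    [[-1,0,0.2],[0,0,0],1],
    [[0,0,0],[0,0,0],1],
    [[0,0,0],[0,0,0],1],
  ],
  force=3,
)

```text
time: 15.97
position: [0.4572, 0.1257, 0.0396]
tool_rot: [-1.485, -1.297, -1.181]
ft_force: [1.3, -0.6, 3.9]
grip_width: 0.612
```

>>> arm_command(
  motion=[
    [[-1,0,0.2],[0,0,0],1],
    [[0,0,0],[0,0,0],1],
    [[0,0,0],[0,0,0],1],
  ],
  force=3,
)

```text
time: 16.22
position: [0.4571, 0.1257, 0.0386]
tool_rot: [-1.485, -1.297, -1.181]
ft_force: [2.2, -0.9, 3.8]
grip_width: 0.608
```

```bash
python3 st.py; python3 -c "
from h import *
im,d,P=shot('scene','c11')
x,y,z=P[...,0],P[...,1],P[...,2]
hsv=cv2.cvtColor(im,cv2.COLOR_BGR2HSV)
m=(d>0)&(abs(x-.45)<.06)&(abs(y-.09)<.06)&(z>.06)&(hsv[...,1]>60)&(im.max(-1)>120)
p=P[m];print(len(p));A=np.c_[p[:,:2]-p[:,:2].mean(0),np.ones(len(p))]
t=p[:,2]>.068
for k in range(0,len(p),12): print(p[k].round(3),end=' ')
"
```

```text
t 16.22 q [ 0.97   0.777 -0.505  2.077 -0.909  1.238  1.072] p [0.4571 0.1257 0.0386] g 0.608 f [ 2.2 -0.9  3.8]
M [[0.03, 0.991, 0.131], [0.223, -0.135, 0.965], [0.974, 0.0, -0.225]] grasp [0.4516 0.0851 0.0481]
226
[0.476 0.078 0.083] [0.463 0.079 0.084] [0.478 0.101 0.077] [0.449 0.077 0.084] [0.456 0.084 0.079] [0.459 0.096 0.079] [0.466 0.108 0.077] [0.437 0.085 0.085] [0.449 0.095 0.078] [0.455 0.108 0.076] [0.427 0.085 0.083] [0.439 0.094 0.077] [0.442 0.106 0.076] [0.459 0.114 0.065] [0.427 0.092 0.076] [0.43  0.104 0.076] [0.427 0.112 0.079] [0.432 0.116 0.073] [0.431 0.107 0.066]
```

```bash
cat > top.py <<'E'
from h import *
import sys
def topfit(tag,c=(.45,.09),r=.045,zr=(.068,.1)):
    im,d,P=load(tag,'scene')
    hsv=cv2.cvtColor(im,cv2.COLOR_BGR2HSV)
    x,y,z=P[...,0],P[...,1],P[...,2]
    m=(d>0)&(np.hypot(x-c[0],y-c[1])<r)&(z>zr[0])&(z<zr[1])&(hsv[...,1]>50)&(im.max(-1)>150)
    p=P[m]
    for _ in range(4):
        A=np.c_[p[:,:2]-c,np.ones(len(p))]; s=np.linalg.lstsq(A,p[:,2],rcond=None)[0]; e=p[:,2]-A@s; p=p[abs(e)<max(.003,2*e.std())]
    print(tag,len(p),'slopes deg',np.degrees(np.arctan(s[:2])).round(1),'z',s[2].round(4),'ymin/max',p[:,1].min().round(3),p[:,1].max().round(3),e.std().round(4))
for t in sys.argv[1:]: topfit(t)
E
python3 top.py c9 c10 c11
```

```text
c9 153 slopes deg [ -1.6 -12.9] z 0.0809 ymin/max 0.075 0.119 0.0019
c10 158 slopes deg [ -2.  -13.2] z 0.0808 ymin/max 0.075 0.117 0.002
c11 157 slopes deg [ -0.3 -12.4] z 0.0805 ymin/max 0.077 0.116 0.0019
```

>>> arm_command(
  motion=[
    [[-1.6,0.3,-2.2],[0,0,0],1],
    [[-1.6,0.3,-2.2],[0,0,0],1],
    [[0,0,0],[0,0,0],1],
    [[0,0,0],[0,0,0],1],
  ],
  force=3,
)

```text
time: 16.6
position: [0.4565, 0.1203, 0.036]
tool_rot: [-1.486, -1.297, -1.18]
ft_force: [0.9, -1.4, 2.4]
grip_width: 0.608
```

```bash
python3 st.py; python3 -c "
from h import *
im,d,P=shot('scene','c12')"; python3 top.py c12
```

```text
t 16.6 q [ 0.973  0.782 -0.498  2.07  -0.9    1.244  1.072] p [0.4565 0.1203 0.036 ] g 0.608 f [ 0.9 -1.4  2.4]
M [[0.031, 0.991, 0.131], [0.224, -0.135, 0.965], [0.974, -0.001, -0.226]] grasp [0.451  0.0798 0.0455]
c12 147 slopes deg [ 0.8 -7. ] z 0.0776 ymin/max 0.067 0.108 0.0017
```

Dragging the top back over the stuck corner works: the tilt fell from 12.4° to 7°. I'll continue.

>>> arm_command(
  motion=[
    [[-1.6,0.3,-2.3],[0,0,0],1],
    [[-1.6,0.4,-2.5],[0,0,0],1],
    [[0,0,0],[0,0,0],1],
    [[0,0,0],[0,0,0],1],
  ],
  force=3,
)

```text
time: 16.98
position: [0.4563, 0.1154, 0.0343]
tool_rot: [-1.484, -1.297, -1.18]
ft_force: [-1.2, 0.0, 1.4]
grip_width: 0.613
```

```bash
python3 st.py; python3 -c "
from h import *
im,d,P=shot('scene','c13')"; python3 top.py c13
```

```text
t 16.98 q [ 0.976  0.788 -0.492  2.062 -0.892  1.251  1.073] p [0.4563 0.1154 0.0343] g 0.613 f [-1.2  0.   1.4]
M [[0.031, 0.991, 0.13], [0.223, -0.134, 0.966], [0.974, -0.001, -0.225]] grasp [0.4509 0.0749 0.0438]
c13 139 slopes deg [ 1.2 -0.3] z 0.0769 ymin/max 0.057 0.101 0.0016
```

The carton is standing vertical, with its top level to about 1°. I'll release it and back off.

>>> arm_command(
  motion=[
    [[0,0,0],[0,0,0],0.3],
    [[0,0,0],[0,0,0],0.2],
    [[0,0,0],[0,0,0],0.1],
    [[0,0,0],[0,0,0],0.1],
    [[0,0,0],[0,0,0],0.1],
  ],
  force=10,
)

```text
time: 17.45
position: [0.457, 0.1152, 0.0345]
tool_rot: [-1.485, -1.297, -1.181]
ft_force: [-1.0, 0.2, -0.3]
grip_width: 0.866
```

```bash
python3 st.py; python3 -c "
from h import *
im,d,P=shot('scene','c14')
c=im[170:250,170:290]; cv2.imwrite('pics/c14z.png',cv2.resize(c,None,fx=6,fy=6,interpolation=cv2.INTER_NEAREST))"; python3 top.py c14
```

```text
t 17.45 q [ 0.976  0.788 -0.493  2.062 -0.893  1.251  1.073] p [0.457  0.1152 0.0345] g 0.866 f [-1.   0.2 -0.3]
M [[0.03, 0.991, 0.131], [0.223, -0.135, 0.965], [0.974, 0.0, -0.225]] grasp [0.4515 0.0747 0.044 ]
c14 140 slopes deg [ 1.3 -0.3] z 0.0769 ymin/max 0.058 0.102 0.0016
```

View pics/c14z.png

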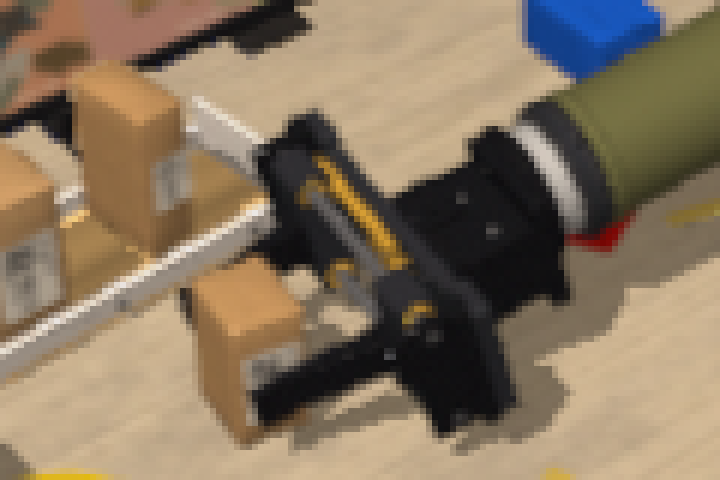

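The carton stands free at (245,345) in the zoom, with the fingers open on both sides. I'll retreat straight back, then up.

>>> arm_command(
  motion=[
    [[0,0,-8],[0,0,0],0.1],
    [[0,0,-18],[0,0,0],0.1],
    [[0,0,-25],[0,0,0],0.1],
    [[0,0,-20],[0,0,0],0.1],
    [[25,0,-8],[0,0,0],0.1],
    [[35,0,-8],[0,0,0],0.1],
    [[35,0,-8],[0,0,0],0.1],
    [[35,0,-8],[0,0,0],0.1],
  ],
)

```text
time: 18.17
position: [0.447, 0.0444, 0.186]
tool_rot: [-1.485, -1.295, -1.181]
ft_force: [0.7, -1.5, 0.5]
grip_width: 0.897
```

```bash
python3 st.py
```

```text
t 18.17 q [ 1.093  0.489 -0.503  2.018 -0.895  1.552  0.875] p [0.447  0.0444 0.186 ] g 0.897 f [ 0.7 -1.5  0.5]
M [[0.031, 0.991, 0.131], [0.223, -0.135, 0.966], [0.974, -0.001, -0.225]] grasp [0.4415 0.0038 0.1954]
```

>>> arm_command(
  motion=[
    [[0,0,0],[0,-7,0],0],
    [[0,0,0],[0,-7,0],0],
    [[0,0,0],[0,-7,0],0],
    [[0,0,0],[0,-7,0],0],
    [[0,0,0],[0,-7,0],0],
    [[0,0,0],[0,-7,0],0],
    [[0,0,0],[0,-7,0],0],
    [[0,0,0],[0,-7,0],0],
  ],
)

```text
time: 18.83
position: [0.4477, 0.0437, 0.1858]
tool_rot: [-2.172, -1.894, -0.397]
ft_force: [0.2, -0.2, -1.7]
grip_width: 1.0
```

>>> arm_command(
  motion=[
    [[0,0,0],[0,-7,0],0],
    [[0,0,0],[0,-7,0],0],
    [[0,0,0],[0,-7,0],0],
    [[0,0,0],[0,0,0],0],
  ],
)

```text
time: 19.17
position: [0.4479, 0.051, 0.1862]
tool_rot: [2.35, 2.076, -0.002]
ft_force: [-0.2, 1.8, 0.1]
grip_width: 0.996
```

```bash
python3 st.py; python3 -c "
from h import *
shot('wrist','w15');shot('side','s15')
print(brownrect('w15','wrist',(.45,.082),.06,(.07,.09)))"
```

```text
t 19.17 q [ 0.78  -0.109 -0.886  1.913 -0.081  1.295 -0.205] p [0.4479 0.051  0.1862] g 0.996 f [-0.2  1.8  0.1]
M [[0.124, 0.992, 0.003], [0.992, -0.124, -0.005], [-0.005, 0.004, -1.0]] grasp [0.4478 0.0512 0.2282]
(2278, np.float64(0.0769), ((451.7322692871094, 77.07923889160156), (40.538658142089844, 49.78097915649414), 82.85234069824219), array([0.4518, 0.0781, 0.0769]))
```

View pics/w15.png

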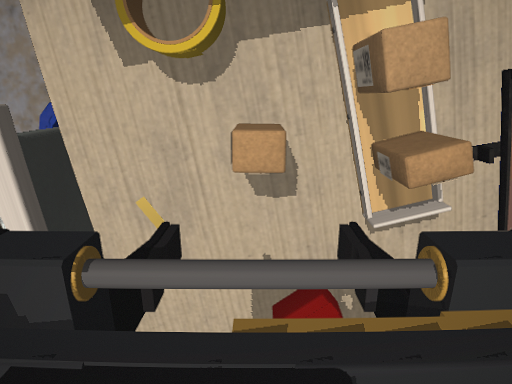

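View pics/s15.png

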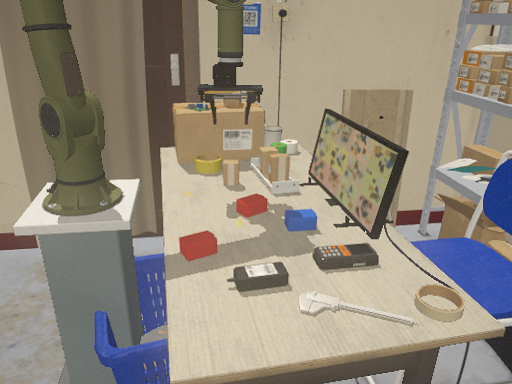

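```bash
python3 - <<'E'
from h import *
im,d,P=load('w15','wrist'); x,y,z=P[...,0],P[...,1],P[...,2]
def rect(m,nm):
    m=cv2.morphologyEx(m.astype(np.uint8),cv2.MORPH_OPEN,np.ones((3,3)))>0
    p=P[m]; print(nm,len(p),np.median(p[:,2]).round(4),cv2.minAreaRect((p[:,:2]*1000).astype(np.float32)),p.mean(0).round(4))
rect((d>0)&(abs(x-.587)<.06)&(abs(y-.143)<.05)&(z>.094)&(z<.103),'thick')
rect((d>0)&(abs(x-.606)<.06)&(abs(y-.05)<.04)&(z>.099)&(z<.11),'thin')
# lips: z .02-.024
m=(d>0)&(z>.018)&(z<.026)&(x>.5)&(x<.68)&(y>-.06)&(y<.26)
p=P[m]; print(len(p))
near=[];
for y0 in np.arange(-.02,.24,.01):
    q=p[(abs(p[:,1]-y0)<.005)]
    if len(q)>3:
        a=q[q[:,0]<.60]; b=q[q[:,0]>=.60]
        print(y0.round(2), (a[:,0].min().round(4),a[:,0].max().round(4)) if len(a) else None,(b[:,0].min().round(4),b[:,0].max().round(4)) if len(b) else None)
E
```

```text
thick 4041 0.0966 ((589.0699462890625, 144.09327697753906), (54.49412536621094, 49.51615524291992), 4.3768534660339355) [0.5883 0.1444 0.0966]
thin 2153 0.1022 ((607.296630859375, 50.32298278808594), (60.371578216552734, 30.885028839111328), 7.518264293670654) [0.606  0.0516 0.1021]
2358
-0.02 (np.float64(0.5662), np.float64(0.5998)) (np.float64(0.6002), np.float64(0.6563))
-0.01 (np.float64(0.5646), np.float64(0.5716)) (np.float64(0.6493), np.float64(0.6557))
0.0 (np.float64(0.5637), np.float64(0.57)) (np.float64(0.6482), np.float64(0.6547))
0.01 (np.float64(0.5624), np.float64(0.5688)) (np.float64(0.6482), np.float64(0.6534))
0.02 (np.float64(0.5614), np.float64(0.5677)) None
0.03 (np.float64(0.5598), np.float64(0.5809)) None
0.04 (np.float64(0.5591), np.float64(0.5791)) None
0.05 (np.float64(0.5575), np.float64(0.577)) None
0.06 (np.float64(0.5565), np.float64(0.5983)) None
0.07 (np.float64(0.5553), np.float64(0.5996)) (np.float64(0.6), np.float64(0.6469))
0.08 (np.float64(0.5542), np.float64(0.5608)) (np.float64(0.6387), np.float64(0.6448))
0.09 (np.float64(0.5531), np.float64(0.
[... 165 characters left out ...]
at64(0.5575)) (np.float64(0.6344), np.float64(0.6412))
0.12 (np.float64(0.5497), np.float64(0.5662)) (np.float64(0.6341), np.float64(0.6408))
0.13 (np.float64(0.5484), np.float64(0.5604)) None
0.14 (np.float64(0.5475), np.float64(0.5585)) None
0.15 (np.float64(0.5466), np.float64(0.5578)) None
0.16 (np.float64(0.545), np.float64(0.5609)) None
0.17 (np.float64(0.5431), np.float64(0.562)) None
0.18 (np.float64(0.5424), np.float64(0.549)) (np.float64(0.6263), np.float64(0.6335))
0.19 (np.float64(0.5411), np.float64(0.5478)) (np.float64(0.6257), np.float64(0.6327))
0.2 (np.float64(0.54), np.float64(0.547)) (np.float64(0.6249), np.float64(0.6306))
0.21 (np.float64(0.5394), np.float64(0.546)) None
```

Wrist view: the carton stands at (258,147), centre (0.452, 0.077). The tape roll is at (175,15). The lane runs from (335,0) to (405,215) with the thick carton at (402,55) and the thin one at (422,158). I measured lane yaw 6.5°, a gap of about 55 mm and a gap centre near (0.598, 0.092). Now I'll regrasp from above.

>>> arm_command(
  motion=[
    [[26,1,0],[0.2,0.3,0],0],
    [[0,0,30],[0,0,0],0],
    [[0,0,35],[0,0,0],0],
    [[0,0,35],[0,0,0],0],
    [[0,0,20],[0,0,0],0],
    [[0,0,0],[0,0,0],0],
    [[0,0,0],[0,0,0],0],
  ],
)

```text
time: 19.85
position: [0.4503, 0.0697, 0.0636]
tool_rot: [-2.362, -2.057, 0.001]
ft_force: [-0.1, -0.4, 0.5]
grip_width: 1.0
```

```bash
python3 st.py; python3 -c "
from h import *
shot('wrist','w16')
print(brownrect('w16','wrist',(.45,.082),.05,(.07,.09)))"
```

```text
t 19.85 q [ 0.722  0.099 -0.951  2.046  0.083  1.045 -0.407] p [0.4503 0.0697 0.0636] g 1.0 f [-0.1 -0.4  0.5]
M [[0.137, 0.991, -0.007], [0.991, -0.137, 0.007], [0.006, -0.007, -1.0]] grasp [0.4505 0.0694 0.1056]
(5836, np.float64(0.0769), ((449.6440734863281, 77.33717346191406), (41.435394287109375, 98.4598388671875), 82.24517822265625), array([0.4521, 0.0789, 0.0769]))
```

View pics/w16.png

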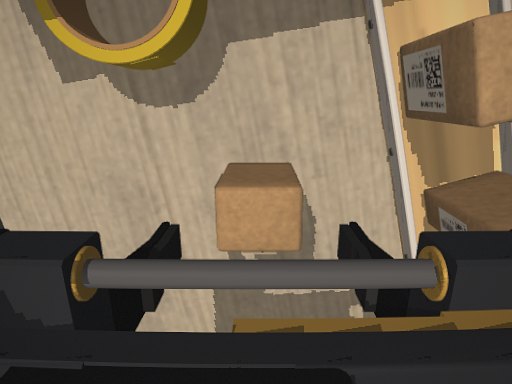

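>>> arm_command(
  motion=[
    [[8,0.5,0],[-0.3,-0.3,0],0],
    [[0,0,0],[0,0,0],0],
    [[0,0,20],[0,0,0],0],
    [[0,0,15],[0,0,0],0],
    [[0,0,6],[0,0,0],0],
    [[0,0,0],[0,0,0],0.25],
    [[0,0,0],[0,0,0],0.25],
  ],
)

```text
time: 20.48
position: [0.4538, 0.0788, 0.0243]
tool_rot: [2.365, 2.065, 0.003]
ft_force: [0.1, -0.3, 0.1]
grip_width: 0.919
```

```bash
python3 st.py; python3 -c "
from h import *
shot('wrist','w17')
im,d,P=load('w17','wrist')
for v,u in [(200,258),(225,258),(245,258),(255,258),(225,200),(225,320),(240,195),(240,325)]: print(v,u,P[v,u].round(4),im[v,u])
"
```

```text
t 20.48 q [ 0.667  0.184 -0.946  2.077  0.183  0.962 -0.511] p [0.4538 0.0788 0.0243] g 0.919 f [ 0.1 -0.3  0.1]
M [[0.135, 0.991, 0.003], [0.991, -0.135, -0.0], [0.0, 0.003, -1.0]] grasp [0.4537 0.0788 0.0663]
200 258 [0.4562 0.0967 0.0299] [ 63  91 116]
225 258 [0.4563 0.0972 0.0694] [ 65  94 121]
245 258 [0.4553 0.0902 0.076 ] [ 96 142 186]
255 258 [0.4548 0.0865 0.0783] [ 93 140 182]
225 200 [0.4122 0.0744 0.    ] [119 141 157]
225 320 [ 0.4954  0.0627 -0.0008] [140 169 187]
240 195 [0.4067 0.0639 0.0006] [132 157 176]
240 325 [ 0.498   0.0507 -0.0007] [134 162 183]
```

View pics/w17.png

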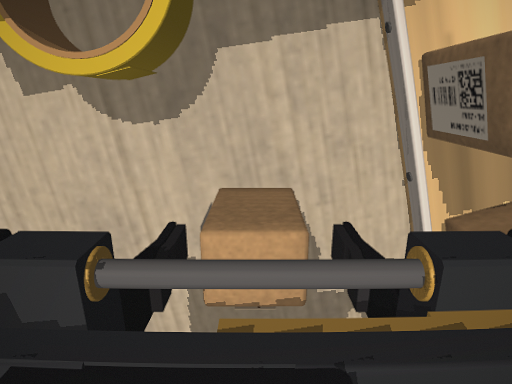

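>>> arm_command(
  motion=[
    [[-1,0,3],[0,0,0],0.3],
    [[0,0,0],[0,0,0],0.5],
    [[0,0,0],[0,0,0],1],
    [[0,0,0],[0,0,0],1],
    [[0,0,0],[0,0,0],1],
    [[0,0,0],[0,0,0],1],
    [[0,0,0],[0,0,0],1],
    [[0,0,0],[0,0,0],1],
  ],
  force=18,
)

```text
time: 21.2
position: [0.4529, 0.078, 0.0207]
tool_rot: [2.365, 2.066, 0.001]
ft_force: [-2.7, 0.5, 4.5]
grip_width: 0.608
```

>>> arm_command(
  motion=[
    [[0,0,-15],[0,0,0],1],
    [[0,0,-30],[0,0,-7],1],
    [[0,0,-30],[0,0,-6.5],1],
    [[0,0,-30],[0,0,0],1],
    [[0,0,-20],[0,0,0],1],
    [[0,0,0],[0,0,0],1],
    [[0,0,0],[0,0,0],1],
  ],
)

```text
time: 21.78
position: [0.4534, 0.0778, 0.1458]
tool_rot: [2.105, 2.327, 0.003]
ft_force: [-0.6, 0.1, -2.3]
grip_width: 0.61
```

```bash
python3 st.py
```

```text
t 21.78 q [ 0.791 -0.034 -0.988  1.949 -0.028  1.208 -0.086] p [0.4534 0.0778 0.1458] g 0.61 f [-0.6  0.1 -2.3]
M [[-0.1, 0.995, 0.004], [0.995, 0.1, -0.001], [-0.002, 0.004, -1.0]] grasp [0.4533 0.0778 0.1878]
```

>>> arm_command(
  motion=[
    [[0,15,-10],[0,0,-0.8],1],
    [[0,25,-5],[0,0,0],1],
    [[0,30,0],[0,0,0],1],
    [[0,30,0],[0,0,0],1],
    [[0,25,0],[0,0,0],1],
    [[0,14,0],[0,0,0],1],
    [[0,6,0],[0,0,0],1],
    [[0,0,0],[0,0,0],1],
  ],
)

```text
time: 22.45
position: [0.5963, 0.095, 0.1581]
tool_rot: [-2.088, -2.344, 0.001]
ft_force: [-0.8, -0.3, -1.9]
grip_width: 0.61
```

>>> arm_command(
  motion=[
    [[0,0,0],[0,0,0],1],
    [[0,0,0],[0,0,0],1],
  ],
)

```text
time: 22.62
position: [0.5954, 0.0946, 0.1601]
tool_rot: [2.089, 2.345, -0.001]
ft_force: [0.1, -0.7, -1.1]
grip_width: 0.613
```

```bash
python3 st.py; python3 -c "
from h import *
shot('wrist','w18');shot('scene','c18');shot('side','s18')"
```

```text
t 22.62 q [ 0.565  0.393 -0.963  1.602  0.331  1.321 -0.329] p [0.5954 0.0946 0.1601] g 0.613 f [ 0.1 -0.7 -1.1]
M [[-0.115, 0.993, 0.0], [0.993, 0.115, -0.001], [-0.001, 0.0, -1.0]] grasp [0.5954 0.0946 0.2021]
```

View pics/w18.png

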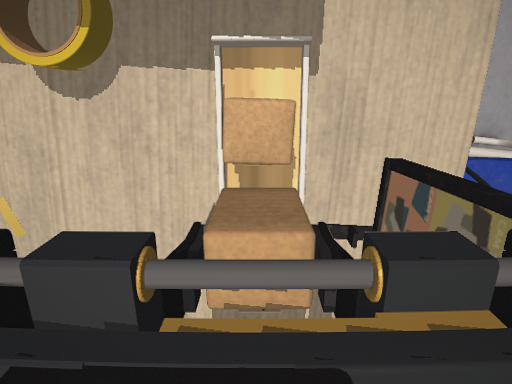

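View pics/c18.png

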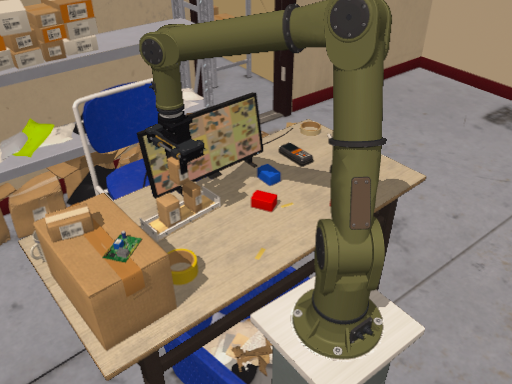

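View pics/s18.png

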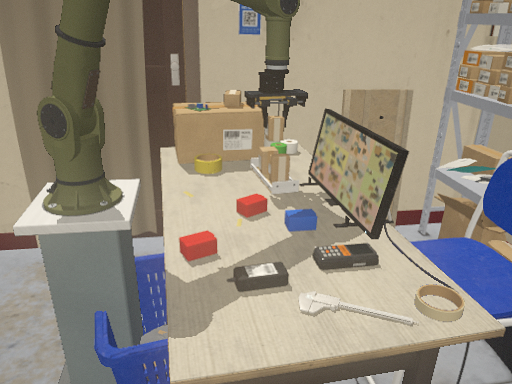

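```bash
cat > lane.py <<'E'
from h import *
import sys
ph=np.radians(6.53); C=np.array([.5984,.09]); ex=np.array([np.cos(ph),np.sin(ph)]); ey=np.array([-np.sin(ph),np.cos(ph)])
def L(P): return np.stack([(P[...,:2]-C)@ex,(P[...,:2]-C)@ey,P[...,2]],-1)
E
python3 - <<'E'
from lane import *
im,d,P=load('w18','wrist'); l=L(P)
def reg(v0,v1,u0,u1): return l[v0:v1,u0:u1][d[v0:v1,u0:u1]>0]
a=reg(195,222,225,300); print('carton far face s',np.median(a[:,1]).round(4),np.percentile(a[:,2],[5,95]).round(3))
A=np.c_[a[:,0],a[:,2],np.ones(len(a))]; print('plane s=ax+bz+c',np.linalg.lstsq(A,a[:,1],rcond=None)[0].round(4))
a=reg(235,257,215,305); print('carton top z',np.median(a[:,2]).round(4))
for v in (228,240,255,295):
    row=l[v]; g=(d[v]>0)&(row[:,2]>.19)&(im[v].max(-1)>90)&(np.arange(512)>195)&(np.arange(512)<325)
    if g.any(): print(v,'top x range',row[g,0].min().round(4),row[g,0].max().round(4),'s',np.median(row[g,1]).round(4))
m=(d>0)&(l[...,2]>.09)&(l[...,2]<.105)&(l[...,1]>.0)&(abs(l[...,0])<.05); p=l[m]; print('thick top',len(p),p.min(0).round(4),p.max(0).round(4),np.percentile(p[:,1],[1,99]).round(4),np.percentile(p[:,0],[1,99]).round(4),cv2.minAreaRect((p[:,:2]*1000).astype(np.float32)))
# lips
for s0 in (.03,.09,.1):
    q=l[(d>0)&(abs(l[...,1]-s0)<.006)&(l[...,2]>.018)&(l[...,2]<.026)&(abs(l[...,0])<.06)]
    for sg in (-1,1):
        r=q[q[:,0]*sg>.03]
        if len(r)>3: print('lip',s0,sg,r[:,0].min().round(4),r[:,0].max().round(4))
m=(d>0)&(P[...,2]>.06)&(P[...,0]>.66)&(P[...,1]<.3)
q=P[:, 325:][m[:,325:]]; print('monitor min x',np.percentile(q[:,0],1).round(3),[ (z0.round(2),q[(abs(q[:,2]-z0)<.02)][:,0].min().round(3)) for z0 in np.arange(.08,.4,.04) if (abs(q[:,2]-z0)<.02).any()])
# neighbours from scene/side
for n,t in (('scene','c18'),('side','s18')):
    im,d,P=load(t,n); l=L(P)
    m=(d>0)&(l[...,2]>.098)&(l[...,2]<.108)&(l[...,1]>-.08)&(l[...,1]<-.01)&(abs(l[...,0])<.05); p=l[m]; print(n,'thin top',len(p),np.percentile(p,[2,98],axis=0).round(4).tolist())
    m=(d>0)&(l[...,2]>.092)&(l[...,2]<.101)&(l[...,1]>.02)&(l[...,1]<.1)&(abs(l[...,0])<.05); p=l[m]; print(n,'thick top',len(p),np.percentile(p,[2,98],axis=0).round(4).tolist())
E
```

```text
carton far face s 0.024 [0.162 0.201]
plane s=ax+bz+c [-0.0151  0.0537  0.0142]
carton top z 0.2159
228 top x range -0.029 0.0218 s 0.024
240 top x range -0.0289 0.0227 s 0.0205
255 top x range -0.0266 0.0224 s 0.0136
295 top x range -0.0262 0.0223 s -0.0068
thick top 4617 [-0.0305  0.0287  0.0901] [0.0253 0.08   0.1   ] [0.0295 0.0792] [-0.0294  0.0238] ((-2.5910987854003906, 54.30564880371094), (51.06584548950195, 54.60704040527344), 88.35875701904297)
lip 0.03 -1 -0.0437 -0.0393
lip 0.03 1 0.0389 0.0448
lip 0.09 -1 -0.0446 -0.0386
lip 0.09 1 0.0391 0.0451
lip 0.1 -1 -0.0444 -0.0384
lip 0.1 1 0.039 0.0451
monitor min x 0.661 [(np.float64(0.08), np.float64(0.738)), (np.float64(0.12), np.float64(0.745)), (np.float64(0.16), np.float64(0.752)), (np.float64(0.24), np.float64(0.669)), (np.float64(0.28), np.float64(0.66))]
scene thin top 100 [[-0.0245, -0.0542, 0.0983], [0.0222, -0.0243, 0.1064]]
scene thick top 188 [[-0.0329, 0.0302, 0.0926], [0.0214, 0.0791, 0.1]]
side thin top 73 [[-0.0264, -0.0584, 0.0983], [0.0313, -0.0327, 0.1058]]
side thick top 90 [[-0.0314, 0.0248, 0.0923], [0.0215, 0.0709, 0.0999]]
```

```bash
python3 - <<'E'
from lane import *
im,d,P=load('w18','wrist'); l=L(P)
m=np.zeros(d.shape,bool); m[230:258,218:302]=True; m[292:303,220:300]=True; m&=(d>0)&(abs(l[...,2]-.216)<.01)
a=l[m]; A=np.c_[a[:,:2],np.ones(len(a))]; s,r,_,_=np.linalg.lstsq(A,a[:,2],rcond=None); print(len(a),'top slopes deg',np.degrees(s[:2]).round(2), (a[:,2]-A@s).std())
im,d,P=load('w17','wrist'); l=L(P)
a=l[192:225,225:295].reshape(-1,3); A=np.c_[a[:,0],a[:,2],np.ones(len(a))]; print('before grasp far face',np.linalg.lstsq(A,a[:,1],rcond=None)[0].round(4))
for n,t in (('side','s18'),):
    im,d,P=load(t,n); l=L(P)
    c=im[80:200,230:330]; cv2.imwrite('pics/s18z.png',cv2.resize(c,None,fx=6,fy=5,interpolation=cv2.INTER_NEAREST))
    m=(d>0)&(l[...,2]>.135)&(l[...,2]<.21)&(abs(l[...,0])<.04)&(l[...,1]<-.01)&(l[...,1]>-.03)&(im.max(-1)>120); a=l[m]
    A=np.c_[a[:,0],a[:,2],np.ones(len(a))]; print(len(a),'side near face',np.linalg.lstsq(A,a[:,1],rcond=None)[0].round(4),np.median(a[:,1]))
E
```

```text
3213 top slopes deg [-0.22 -2.62] 0.0009379921042711294
before grasp far face [-0.2346  0.1164 -0.0148]
315 side near face [-0.0049  0.0087 -0.0177] -0.016177517851647186
```

View pics/s18z.png

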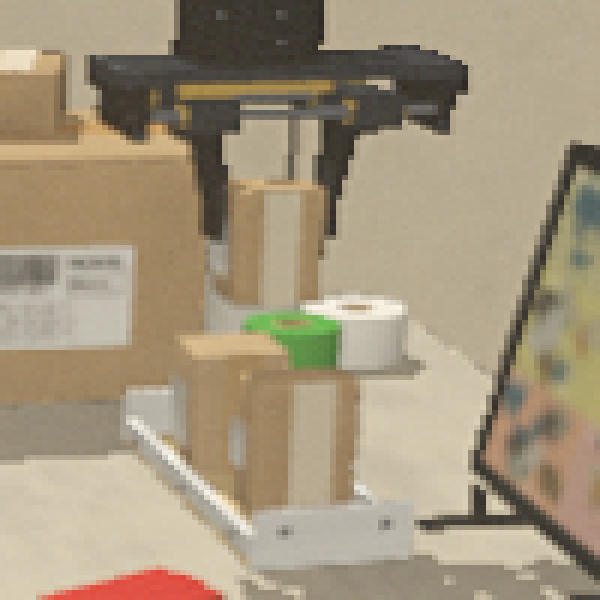

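>>> arm_command(
  motion=[
    [[-2.5,3,0],[0,0,0],1],
    [[0,0,0],[0,0,0],1],
    [[0,0,12],[0,0,0],1],
    [[0,0,12],[0,0,0],1],
    [[0,0,0],[0,0,0],1],
    [[0,0,0],[0,0,0],1],
  ],
)

```text
time: 23.27
position: [0.599, 0.092, 0.135]
tool_rot: [-2.09, -2.345, 0.002]
ft_force: [0.2, -0.7, -2.0]
grip_width: 0.606
```

```bash
python3 st.py; cat > chk.py <<'E'
from lane import *
import sys
s=ctrl.get_state(); print('TCP lane',L(np.array(s['position'])).round(4))
t=sys.argv[1]
shot('wrist','w'+t);shot('side','s'+t); z0=s['position'][2]
im,d,P=load('w'+t,'wrist'); l=L(P)
tz=z0+.055
a=l[(d>0)&(abs(l[...,2]-(tz-.02))<.012)&(abs(l[...,0])<.02)&(l[...,1]>.01)&(l[...,1]<.04)]; print('far face s',len(a),np.median(a[:,1]).round(4) if len(a) else None)
m=(d>0)&(abs(l[...,2]-tz)<.006)&(im.max(-1)>90)&(abs(l[...,0])<.035); p=l[m]; print('top x',np.percentile(p[:,0],[1,99]).round(4),'z',np.median(p[:,2]).round(4))
m=(d>0)&(l[...,2]>.09)&(l[...,2]<.103)&(l[...,1]>.022)&(l[...,1]<.1)&(abs(l[...,0])<.05); p=l[m]; 
if len(p): print('thick top',len(p),np.percentile(p,[1,99],axis=0).round(4).tolist(),cv2.minAreaRect((p[:,:2]*1000).astype(np.float32)))
im,d,P=load('s'+t,'side'); l=L(P)
m=(d>0)&(l[...,2]>max(.115,z0-.01))&(l[...,2]<z0+.05)&(abs(l[...,0])<.02)&(l[...,1]<-.008)&(l[...,1]>-.03)&(im.max(-1)>120); a=l[m]; print('near face',len(a),np.median(a[:,1]).round(4) if len(a) else '')
m=(d>0)&(l[...,2]>.02)&(l[...,2]<.09)&(abs(l[...,0])<.03)&(l[...,1]<-.045)&(l[...,1]>-.075)&(im.max(-1)>120); a=l[m]; print('thin outer face',len(a),np.median(a[:,1]).round(4) if len(a) else '')
c=im[80:200,230:330]; cv2.imwrite(f'pics/s{t}z.png',cv2.resize(c,None,fx=6,fy=5,interpolation=cv2.INTER_NEAREST))
E
python3 chk.py 19
```

```text
t 23.27 q [ 0.555  0.421 -0.949  1.624  0.354  1.282 -0.34 ] p [0.599 0.092 0.135] g 0.606 f [ 0.2 -0.7 -2. ]
M [[-0.115, 0.993, -0.001], [0.993, 0.115, -0.001], [-0.0, -0.001, -1.0]] grasp [0.599 0.092 0.177]
TCP lane [0.0008 0.0019 0.135 ]
far face s 1401 0.021
top x [-0.0225  0.0254] z 0.1907
thick top 5690 [[-0.0291, 0.0294, 0.0933], [0.0238, 0.0791, 0.0992]] ((-2.781871795654297, 54.34405517578125), (50.941123962402344, 55.32811737060547), 88.36341094970703)
near face 209 -0.0187
thin outer face 362 -0.0553
```

>>> arm_command(
  motion=[
    [[0.8,0,5],[0,0,0],1],
    [[0,0,15],[0,0,0],1],
    [[0,0,15],[0,0,0],1],
    [[0,0,15],[0,0,0],1],
    [[0,0,0],[0,0,0],1],
    [[0,0,0],[0,0,0],1],
  ],
)

```text
time: 23.87
position: [0.5991, 0.0929, 0.0853]
tool_rot: [-2.09, -2.345, 0.001]
ft_force: [0.1, 0.6, -0.0]
grip_width: 0.612
```

```bash
python3 st.py; python3 chk.py 20
```

```text
t 23.87 q [ 0.533  0.467 -0.923  1.676  0.396  1.199 -0.371] p [0.5991 0.0929 0.0853] g 0.612 f [ 0.1  0.6 -0. ]
M [[-0.115, 0.993, -0.001], [0.993, 0.115, -0.0], [-0.0, -0.001, -1.0]] grasp [0.5992 0.0929 0.1273]
TCP lane [0.001  0.0028 0.0853]
far face s 1393 0.0219
top x [-0.0222  0.0255] z 0.1411
thick top 9290 [[-0.0291, 0.0221, 0.0931], [0.0239, 0.0791, 0.0993]] ((-2.6988906860351562, 50.671104431152344), (58.588905334472656, 54.64651107788086), 87.90564727783203)
near face 68 -0.018
thin outer face 365 -0.0548
```

View pics/w20.png

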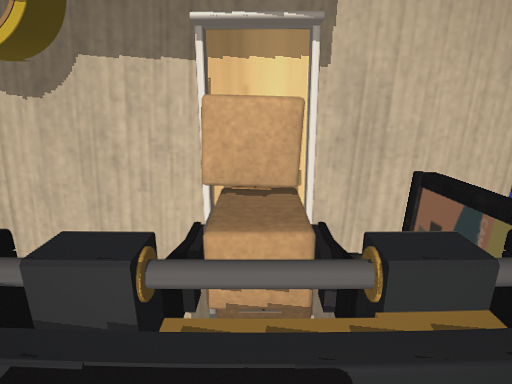

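View pics/s20z.png

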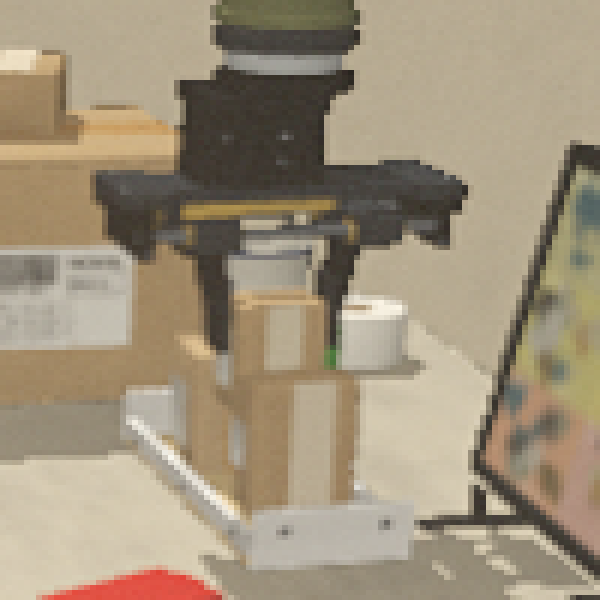

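The carton is entering the gap cleanly with no contact force, and both neighbours are unmoved. I'll continue down.

>>> arm_command(
  motion=[
    [[0,0,12],[0,0,0],1],
    [[0,0,14],[0,0,0],1],
    [[0,0,12],[0,0,0],1],
    [[0,0,9],[0,0,0],1],
    [[0,0,5],[0,0,0],1],
    [[0,0,0],[0,0,0],1],
    [[0,0,0],[0,0,0],1],
  ],
)

```text
time: 24.55
position: [0.6, 0.0932, 0.0343]
tool_rot: [2.09, 2.345, 0.001]
ft_force: [0.7, 0.5, -1.4]
grip_width: 0.61
```

```bash
python3 st.py; python3 chk.py 21
```

```text
t 24.55 q [ 0.505  0.522 -0.89   1.72   0.447  1.115 -0.406] p [0.6    0.0932 0.0343] g 0.61 f [ 0.7  0.5 -1.4]
M [[-0.115, 0.993, 0.001], [0.993, 0.115, -0.0], [-0.0, 0.001, -1.0]] grasp [0.6    0.0932 0.0763]
TCP lane [0.002  0.003  0.0343]
far face s 263 0.0221
top x [-0.0296  0.0262] z 0.0907
thick top 17371 [[-0.0291, 0.0295, 0.0934], [0.0239, 0.0792, 0.0991]] ((-2.6944408416748047, 54.3428955078125), (51.53819274902344, 55.19091796875), 87.24874877929688)
near face 0 
thin outer face 363 -0.0548
```

>>> arm_command(
  motion=[
    [[0,0,2],[0,0,0],1],
    [[0,0,0],[0,0,0],1],
    [[0,0,0],[0,0,0],1],
  ],
)

```text
time: 24.9
position: [0.6003, 0.093, 0.033]
tool_rot: [2.089, 2.344, 0.002]
ft_force: [-0.4, -0.6, -1.6]
grip_width: 0.61
```

>>> arm_command(
  motion=[
    [[0,0,1.5],[0,0,0],1],
    [[0,0,0],[0,0,0],1],
    [[0,0,0],[0,0,0],1],
  ],
)

```text
time: 25.15
position: [0.6002, 0.093, 0.0312]
tool_rot: [2.09, 2.344, 0.001]
ft_force: [0.0, 0.4, -1.0]
grip_width: 0.608
```

>>> arm_command(
  motion=[
    [[0,0,1.5],[0,0,0],1],
    [[0,0,0],[0,0,0],1],
    [[0,0,0],[0,0,0],1],
  ],
)

```text
time: 25.4
position: [0.6001, 0.093, 0.0296]
tool_rot: [2.09, 2.344, 0.001]
ft_force: [-0.1, -0.6, -1.7]
grip_width: 0.606
```

>>> arm_command(
  motion=[
    [[0,0,1],[0,0,0],1],
    [[0,0,0],[0,0,0],1],
    [[0,0,0],[0,0,0],1],
  ],
)

```text
time: 25.65
position: [0.6004, 0.0932, 0.0288]
tool_rot: [2.089, 2.344, 0.002]
ft_force: [1.0, 0.1, -1.5]
grip_width: 0.606
```

>>> arm_command(
  motion=[
    [[0,0,1],[0,0,0],1],
    [[0,0,0],[0,0,0],1],
    [[0,0,0],[0,0,0],1],
  ],
)

```text
time: 25.9
position: [0.6004, 0.0931, 0.0288]
tool_rot: [2.089, 2.343, 0.001]
ft_force: [-1.8, -0.7, 5.6]
grip_width: 0.615
```

>>> arm_command(
  motion=[
    [[0,0,1],[0,0,0],1],
    [[0,0,0],[0,0,0],1],
    [[0,0,0],[0,0,0],1],
  ],
)

```text
time: 26.15
position: [0.6004, 0.0931, 0.0288]
tool_rot: [2.089, 2.343, 0.0]
ft_force: [-4.4, -2.0, 11.5]
grip_width: 0.607
```

Seated on the lane floor, with about 13 N at contact. I'll ease off a little and release.

>>> arm_command(
  motion=[
    [[0,0,-1.2],[0,0,0],1],
    [[0,0,0],[0,0,0],1],
    [[0,0,0],[0,0,0],0.35],
    [[0,0,0],[0,0,0],0.3],
    [[0,0,0],[0,0,0],0.2],
    [[0,0,0],[0,0,0],0.1],
    [[0,0,0],[0,0,0],0.1],
  ],
  force=8,
)

```text
time: 26.73
position: [0.6001, 0.093, 0.0276]
tool_rot: [2.09, 2.344, 0.001]
ft_force: [-0.5, -0.0, -0.2]
grip_width: 0.841
```

```bash
python3 st.py; python3 chk.py 22
```

```text
t 26.73 q [ 0.501  0.53  -0.885  1.725  0.454  1.104 -0.411] p [0.6001 0.093  0.0276] g 0.841 f [-0.5 -0.  -0.2]
M [[-0.114, 0.993, 0.001], [0.993, 0.114, -0.0], [-0.0, 0.001, -1.0]] grasp [0.6    0.0931 0.0696]
TCP lane [0.002  0.0028 0.0276]
far face s 5 0.0218
top x [-0.0211  0.027 ] z 0.0846
thick top 19261 [[-0.0291, 0.0295, 0.0934], [0.0239, 0.0793, 0.0991]] ((-2.887235641479492, 54.35871887207031), (51.65130615234375, 55.36516571044922), 87.31088256835938)
near face 0 
thin outer face 362 -0.055
```

View pics/w22.png

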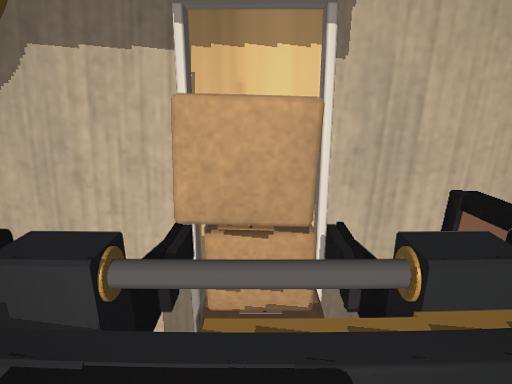

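The carton at (258,270) is released and standing in the gap, with the fingers clear on both sides. I'll retreat straight up.

>>> arm_command(
  motion=[
    [[0,0,-8],[0,0,0],0.1],
    [[0,0,-20],[0,0,0],0.1],
    [[0,0,-30],[0,0,0],0.1],
    [[0,0,-35],[0,0,0],0.1],
    [[0,0,-35],[0,0,0],0.1],
    [[0,0,-30],[0,0,0],0.1],
    [[0,-30,0],[0,0,0],0.1],
    [[0,-35,0],[0,0,0],0.1],
  ],
)

```text
time: 27.5
position: [0.5375, 0.0871, 0.1885]
tool_rot: [2.088, 2.343, 0.01]
ft_force: [-1.0, -1.3, 1.9]
grip_width: 0.898
```

>>> arm_command(
  motion=[
    [[0,-30,0],[0,0,0],0.1],
    [[0,0,0],[0,0,0],0.1],
    [[0,0,0],[0,0,0],0.1],
  ],
)

```text
time: 27.75
position: [0.5049, 0.0815, 0.1866]
tool_rot: [2.087, 2.34, -0.001]
ft_force: [1.0, 0.9, 0.3]
grip_width: 0.901
```

```bash
python3 st.py; python3 - <<'E'
from lane import *
shot('wrist','w23');shot('scene','c23');shot('side','s23')
for n,t in (('wrist','w23'),('scene','c23'),('side','s23')):
    im,d,P=load(t,n); l=L(P)
    for nm,s0,s1,z0,z1 in (('carton',-.02,.028,.08,.091),('thin',-.065,-.018,.098,.108),('thick',.022,.09,.092,.102)):
        m=(d>0)&(l[...,2]>z0)&(l[...,2]<z1)&(l[...,1]>s0)&(l[...,1]<s1)&(abs(l[...,0])<.045)
        m=cv2.morphologyEx(m.astype(np.uint8),cv2.MORPH_OPEN,np.ones((2,2)))>0; p=l[m]
        if len(p)>10: print(n,nm,len(p),np.percentile(p,[1,99],axis=0).round(4).tolist(),cv2.minAreaRect((p[:,:2]*1000).astype(np.float32)))
c=cv2.imread('pics/c23.png')[150:260,120:290]; cv2.imwrite('pics/c23z.png',cv2.resize(c,None,fx=4,fy=4))
E
```

```text
t 27.75 q [ 0.782  0.114 -1.049  1.783  0.108  1.301 -0.179] p [0.5049 0.0815 0.1866] g 0.901 f [1.  0.9 0.3]
M [[-0.114, 0.993, 0.004], [0.993, 0.114, -0.004], [-0.005, 0.003, -1.0]] grasp [0.5047 0.0817 0.2286]
wrist carton 2272 [[-0.0219, -0.0259, -0.0003], [0.0629, 0.0216, 0.0871]] ((-18.31087875366211, 9.56072998046875), (59.31546401977539, 195.89480590820312), 64.34436798095703)
wrist thin 1349 [[-0.0483, -0.104, -0.0006], [0.0815, 0.0128, 0.209]] ((-12.075752258300781, -20.142852783203125), (47.7626953125, 251.9722900390625), 50.303741455078125)
wrist thick 3768 [[-0.03, 0.0221, -0.0004], [0.0648, 0.0787, 0.0993]] ((-14.238204956054688, 47.53092956542969), (64.37846374511719, 161.74105834960938), 87.36804962158203)
scene carton 112 [[-0.0296, -0.0228, 0.074], [0.0198, 0.0298, 0.0948]] ((-504.945068359375, 306.4075622558594), (48.6563720703125, 1227.58447265625), 58.621009826660156)
scene thin 109 [[-0.0262, -0.0553, 0.0929], [0.0263, -0.0233, 0.1073]] ((52.768463134765625, -70.99501037597656), (47.67073059082031, 180.09844970703125), 58.06755065917969)
scene thick 192 [[-0.0355, 0.023, 0.084], [0.0173, 0.0796, 0.1025]] ((-509.98309326171875, 329.44244384765625), (68.04653930664062, 1193.14404296875), 61.1865234375)
side carton 12 [[-0.0276, -0.041, 0.0805], [-0.0148, 0.0088, 0.0986]] ((-24.23970603942871, -15.076910018920898), (52.03601837158203, 7.043348789215088), 75.7395248413086)
side thin 65 [[-0.1731, -0.4882, 0.0954], [0.0311, -0.0433, 0.2494]] ((-226.65289306640625, -638.6602783203125), (1285.7532958984375, 57.448753356933594), 68.68256378173828)
side thick 88 [[-0.0325, 0.0247, 0.0313], [0.0893, 0.2119, 0.1004]] ((47.43364715576172, 113.52070617675781), (227.37033081054688, 52.872779846191406), 54.18832778930664)
```

View pics/w23.png

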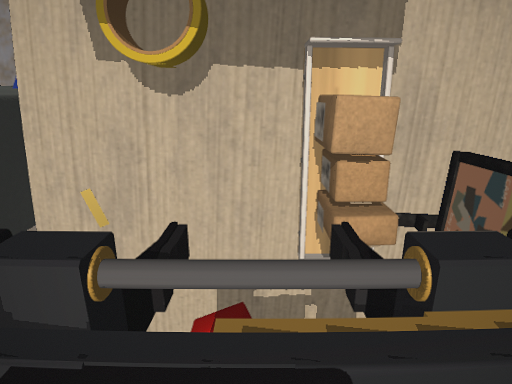

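View pics/c23z.png

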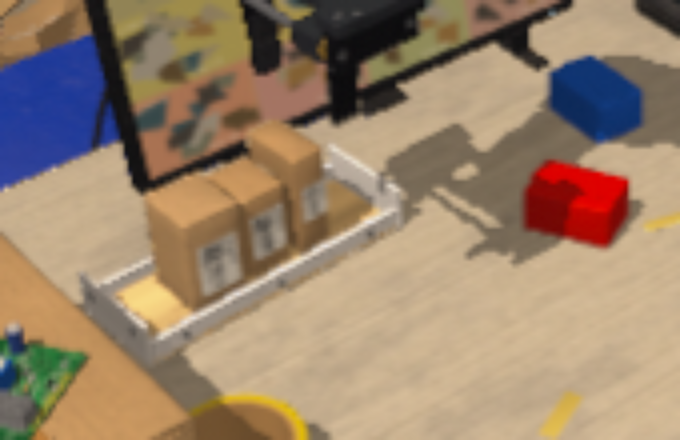

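View pics/s23.png

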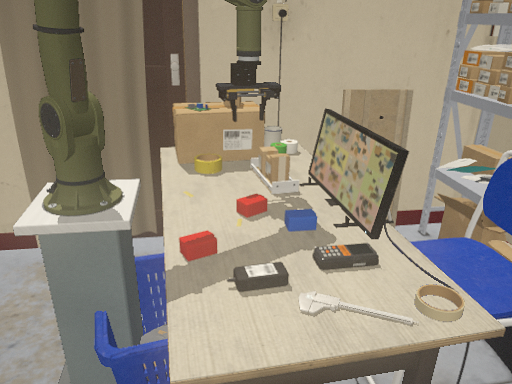

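```bash
python3 - <<'E'
from lane import *
im,d,P=load('w23','wrist'); l=L(P)
for nm,s0,s1,z0,z1 in (('carton',-.021,.025,.081,.09),('thin',-.065,-.018,.098,.108),('thick',.024,.09,.093,.101)):
    m=(d>0)&(l[...,2]>z0)&(l[...,2]<z1)&(l[...,1]>s0)&(l[...,1]<s1)&(abs(l[...,0])<.045)
    m=cv2.morphologyEx(m.astype(np.uint8),cv2.MORPH_OPEN,np.ones((3,3)))>0; p=l[m]
    A=np.c_[p[:,:2],np.ones(len(p))]; s=np.linalg.lstsq(A,p[:,2],rcond=None)[0]
    print(nm,len(p),np.percentile(p,[1,99],axis=0).round(4).tolist(),cv2.minAreaRect((p[:,:2]*1000).astype(np.float32)),'tilt',np.degrees(s[:2]).round(1))
a=np.load('pics/side0.npz')['im'].astype(int); b=np.load('pics/s23.npz')['im'].astype(int)
dd=abs(a-b).max(-1)
for nm,(v0,v1,u0,u1) in dict(tester=(240,272,310,382),supply=(258,294,225,292),red2=(228,262,176,220),tape_roll=(150,178,190,226)).items(): print(nm,dd[v0:v1,u0:u1].mean().round(1),np.percentile(dd[v0:v1,u0:u1],95))
a=np.load('pics/scene0.npz')['im'].astype(int); b=np.load('pics/c23.npz')['im'].astype(int)
print('tape scene',abs(a-b).max(-1)[248:284,168:200].mean())
E
```

```text
carton 2234 [[-0.0221, -0.0183, 0.0816], [0.0264, 0.0221, 0.0869]] ((2.458505630493164, 1.6213912963867188), (41.49458694458008, 50.42095184326172), 89.75469207763672) tilt [ 0.3 -1. ]
thin 1341 [[-0.0246, -0.0547, 0.0985], [0.0329, -0.0255, 0.1052]] ((4.226125717163086, -40.48663330078125), (60.13745880126953, 30.557891845703125), 1.484651803970337) tilt [-1.3 -3.4]
thick 3694 [[-0.03, 0.0301, 0.0936], [0.0234, 0.0788, 0.099]] ((-3.0106563568115234, 54.49964904785156), (50.485565185546875, 54.77577590942383), 86.83605194091797) tilt [0.3 0.3]
tester 8.8 60.0
supply 17.4 62.0
red2 12.0 63.0
tape_roll 83.1 139.0
tape scene 6.829861111111111
```

```bash
python3 -c "
from bench import ctrl
print(ctrl.close_job())"
```

```text
the job is handed in; nothing more can be done
None
```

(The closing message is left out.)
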